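Zero the counter, pack and cover a tote of hose fittings, and count it

ROBOT

A 6-joint arm with a two-finger parallel gripper is mounted at the origin on a cart in front of the work surface, level with it; the furniture and walls round the work are solid. World frame = base frame: x ahead of the robot, y to its left, z up, the work surface at z = 0. Lengths are in mm, angles in rad, forces in N, time in s.
With the tool pointing down it reaches from about 350 to 725 mm from the base axis. Payload 6 kg.
Tool frame: the origin (TCP) lies at the very end of the fingers, on their centre line; the grasp point (between the pads) lies 19 mm behind it; z points along the fingers, y is the line along which they close (so a half turn about z gives the same grasp; the last joint's range is limited). The gripper opens to 85 mm and grips with 20 to 120 N. Pads are 22 mm wide; open, the fingers measure 114 mm over their backs; the gripper's body (76 mm by 85 mm) begins 54 mm behind the grasp point. The pads swing forward as they close: fully open they stand 13 mm farther back than shut.
Start: joints at [-0.883, 0.04, 0.085, 0, -1.615, -0.334], TCP at [207.887, -562.811, 231.261] pointing down, gripper open.
Joint ranges: [-2.56, 2.56], [-1.29, 2.01], [-1.08, 1.49], [-3.29, 1.98], [-2.81, -0.18], [-2.99, 2.99]. Speed limits (rad/s): [2.57, 2.57, 3.01, 3.14, 3.14, 3.14].

INTERFACE

Orientations are given as a unit quaternion [w, x, y, z].
In Python, from workcell import telemetry, grab_frame, workorder gives the robot as it stands.
- The arm moves only by the shell command python3 -m crank 'ROWS' [FORCE]. ROWS is JSON, a list that holds one entry, the list of rows, each a list of 7 numbers: the turn, a rotation vector about the tool's x, y, z each as a share of 2 rad, from -1 to 1, then the shift along the tool's x, y, z each as a share of 150 mm, from -1 to 1, then the closure, from -1 (fully open) to 1 (shut). A call has 1 to 20 rows; each row is the pose to reach, as a shift and turn from the pose commanded when the call began, along the tool's axes at that moment; what a row does not reach only later rows make up. A row lasts 1/8 s, in which the tool goes at most 62.5 mm and 10.7 degrees, less where a joint would pass 70% of its speed; a pose out of reach is approached as far as the arm can. A call with a number of a shift or a turn outside -1 to 1 is refused whole. A call with a gripper value outside its range is refused whole. The fingers move at their own pace and stop on an object; FORCE is the grip in N (left out, the last holds). Time passes only in rows, so rows that repeat a pose let the fingers close. It gives the time, the measured TCP pose, the force, the opening and the grip force at its end, in the units of the state.
- telemetry.state(): the state, without advancing time (a new reading comes with each control period).
- grab_frame(name): name is "side" or "top" or "wrist"; returns a dict with "pixels" (384x512x3 uint8, blue, green, red), "intrinsics" (3x3 intrinsics, pixels), "xyz" and "orientation" of the camera in the world. Camera axes: x right, y down, z forward; pixel columns grow to the right and rows downward; lengths in mm; the calibration is good to about 2 mm. A picture is of the moment at which its call begins. There is no depth.
- workorder.sign_off(): hands the job in; it is judged then, once.
The state is a dict: "t": time; "qpos": joint angles; "qd": joint speeds; "joint_torque": joint torques, N m; "eef_pos": TCP position; "ee_rot": TCP orientation; "contact_force": force on the tool from outside, world axes, zero at the start; "ft_torque": the same for the moment, N m; "gripper_width": finger opening in mm; "grip_force": force on a finger pad.
Only numpy, scipy, OpenCV 4.12 (cv2) and the standard library are available. Lean on these libraries where they do the work, as an engineer would, in place of code of your own. Each camera call takes 0.05 s, during which the arm holds its last target. There are 200 camera calls.

TASK

First turn the bench counter's reset knob back, anticlockwise, until it is fully home at its zero stop. Then put every hose fitting on the bench into the tote that stands on the despatch plate, and stack the spare tote on it, turned half round so that it sits level on the lugs inside the rim instead of nesting. Finally press the counter's plunger all the way down to its stop to count the tote, and let it come up; leave the tape roll and the pressure gauge where they lie.

Things in the scene. Friction and masses are not known exactly. Their poses are not given: they have to be found in the camera images.
- reset_knob (a joint): angle of the counter's reset knob about its upright axis, rad: 0 = against the zero stop, grows as the knob is turned clockwise seen from above (up to 4.2); to reset, turn it anticlockwise. It stays where it is left; friction about 0.05 N m. Starts 1.8 to 3.4 rad from zero
- knob_grip (a point): on the knob's axis, 83 mm over the bench, at grip height. Black bar grip 42 mm long, 10 mm thick, from 20 mm below to 5 mm above this point, on a 48 mm round skirt (top 20 mm below it); gripped across its thickness. A white line and nose mark one end (point's own -x): at zero it points along the counter's -x, to a steel pin on the white dial; at q it points q rad clockwise of that
- plunger (a joint): travel of the counter's plunger, m: 0 = up, 0.012 = down at its stop. Spring: about 3.5 N to start, 10.5 N at the stop; it comes back up by itself
- plunger_top (a point): top centre of the plunger's black mushroom head (32 mm diameter, slightly domed); moves with it, pressed straight down; when up, 99 mm over the bench
- counter: grey bench counter fixed to the bench, 96 mm (x) x 176 mm (y), housing top 55 mm high; knob and white dial on its -y half (axis 42 mm from the middle), plunger on its +y half (45 mm from the middle). Origin: centre of the underside
- plate: aluminium despatch plate fixed to the bench, 90 mm (x) x 166 mm (y), 6 mm thick, with a low locating frame (7 mm high) in which tote_a stands. Origin: centre of the underside
- tote_a: the tote to load: grey plastic stack-nest tote, open on top, standing in the plate's frame, underside 6 mm above the bench. Rim outside 64 mm (x) x 140 mm (y), rim top 102 mm over its underside; tapers to a foot of 49 x 125 mm. Inside 44 x 94 mm at the floor (3 mm thick), 57 x 133 mm at the rim. White label on the outside of its -y end. Origin: centre of the underside, z up
- tote_a_lugs (a point): centre of tote_a's mouth at the level of its lug tops, 90 mm over its underside, 12 mm below the rim. One lug in the middle of the +y end (18 mm wide), two in the corners of the -y end. A tote set in the same way round has channels there and nests; turned 180 degrees it rests on the lugs, its foot 12 mm down inside the rim with 4 mm play all round
- tote_b: the spare empty tote, identical to tote_a (size, axes, lugs, label on its -y end), on the bench the same way round as tote_a to within 0.55 rad, about 130 g. Grip it across the 64 mm width at the rim, an upright band 80 to 102 mm above the underside. Stacked right, its underside lies 90 mm above tote_a's; wrongly nested, well below. Origin: centre of the underside
- tote_b_label (a point): middle of the label on the -y end of tote_b, 70 mm from its centre, 91 mm above its underside
- fitting_1: brass hose fitting standing on its thread, hexagon 17 x 15 mm (narrow across its own y), 35 mm tall; hexagon 9 to 18 mm above the thread end, barbed tail above, thread below, 30 g. May be absent. Origin: centre of the thread end; z along the fitting towards the barbs
- fitting_2: nickel-grey hose fitting standing on its thread, hexagon 21 x 18 mm (narrow across its own y), 43 mm tall; hexagon 11 to 22 mm above the thread end, barbed tail above, thread below, 30 g. May be absent. Origin: centre of the thread end; z along the fitting towards the barbs
- fitting_3: brass hose fitting standing on its thread, hexagon 26 x 22 mm (narrow across its own y), 53 mm tall; hexagon 13 to 28 mm above the thread end, barbed tail above, thread below, 30 g. May be absent. Origin: centre of the thread end; z along the fitting towards the barbs
- fitting_4: nickel-grey hose fitting standing on its thread, hexagon 19 x 16 mm (narrow across its own y), 39 mm tall; hexagon 10 to 20 mm above the thread end, barbed tail above, thread below, 30 g. May be absent. Origin: centre of the thread end; z along the fitting towards the barbs
- tape_roll: black roll of tape lying flat, 58 mm diameter, 19 mm high, a bystander; origin: centre of the underside
- gauge: round pressure gauge lying face up, 91 x 62 x 23 mm, a bystander; origin: centre of the underside
Not all that is in view belongs to the job. What is shaped like the fitting_3 but blue or red is not meant.

How it is judged:
By the outcome, as a careful person would: the job done as asked, in the order asked, and still so for the second after the job is handed in, with the robot touching nothing.
Of fitting_1, fitting_2, fitting_3, fitting_4 only 2 to 4 are there at a start; the rules pass over those that are not, and their reading is None.
At some moment in a run one of fitting_1, fitting_2, fitting_3, fitting_4 may be knocked a few centimetres aside while the robot is not near it.
Once in a run the grip may slacken for a moment while it holds something.
It also fails if it takes over 210 s, if anything falls off the work surface, if the arm or the gripper's body presses on something with over 40 N, if the wrist force passes 120 N, or if a joint passes its speed limit or range.

## Working session

There is one attempt and no reset: what is moved stays moved. The work goes in short steps, Python scripts to look and compute and a shell command to move; the robot and the scene stay as the last step left them, time stands still between calls to the robot, and variables do not carry over. Pictures are saved under pics/ and viewed, at most 14 in all, crops included, and the job is handed in when it is done.

```bash
ls; mkdir -p pics
cat > h.py <<'E'
import numpy as np, cv2
from scipy.spatial.transform import Rotation as R
from workcell import telemetry, grab_frame, workorder
def rot(q): return R.from_quat([q[1],q[2],q[3],q[0]])
def ray(f,uv):
    K=np.array(f["intrinsics"]); d=np.linalg.inv(K)@np.array([uv[0],uv[1],1.])
    return np.array(f["xyz"],float), rot(f["orientation"]).apply(d)
def onz(f,uv,z):
    o,d=ray(f,uv); return o+d*(z-o[2])/d[2]
def proj(f,p):
    c=rot(f["orientation"]).inv().apply(np.array(p,float)-np.array(f["xyz"])); u=np.array(f["intrinsics"])@c; return u[:2]/u[2]
def st():
    s=telemetry.state(); r=rot(s["ee_rot"]).as_matrix()
    print("t",round(s["t"],2),"tcp",np.round(s["eef_pos"],1),"F",np.round(s["contact_force"],1),"w",round(s["gripper_width"],1),"gf",round(s["grip_force"],1)); print("q",np.round(s["qpos"],3),"\n",np.round(r,3)); return s
E
python3 - <<'E'
from h import *
st()
for n in("top","side","wrist"):
    f=grab_frame(n); np.save(n+".npy",f,allow_pickle=True); cv2.imwrite(f"pics/{n}0.png",f["pixels"]); print(n,f["intrinsics"],f["xyz"],f["orientation"])
a=np.load("top.npy",allow_pickle=True).item()["pixels"]; b=np.load("side.npy",allow_pickle=True).item()["pixels"]
cv2.imwrite("pics/t0.png",cv2.resize(a,(800,600),interpolation=cv2.INTER_CUBIC))
E
```

```text
pics
t 0.0 tcp [ 207.8 -562.5  230.3] F [ 0.2 -0.7  1. ] w 85.4 gf 0.0
q [-0.883  0.041  0.084 -0.    -1.615 -0.334] 
 [[-0.938 -0.346 -0.001]
 [-0.346  0.938  0.002]
 [ 0.     0.002 -1.   ]]
top [[490.50306957   0.         256.3999944 ]
 [  0.         490.50306957 200.45434279]
 [  0.           0.           1.        ]] [ 316.00995586  -45.18320452 1590.87584641] [ 0.06378254 -0.70104741  0.70852051 -0.04962869]
side [[364.1773365    0.         253.34035657]
 [  0.         364.1773365  193.03885142]
 [  0.           0.           1.        ]] [ 479.52435456 -880.28019879  570.33734618] [-0.50295376  0.86369091 -0.02010627  0.02590899]
wrist [[272.5204641    0.         259.59411256]
 [  0.         272.5204641  192.61842087]
 [  0.           0.           1.        ]] [ 141.29537695 -585.79369009  373.39162754] [0.07881209 0.56585605 0.81254119 0.11563909]
```

View pics/t0.png

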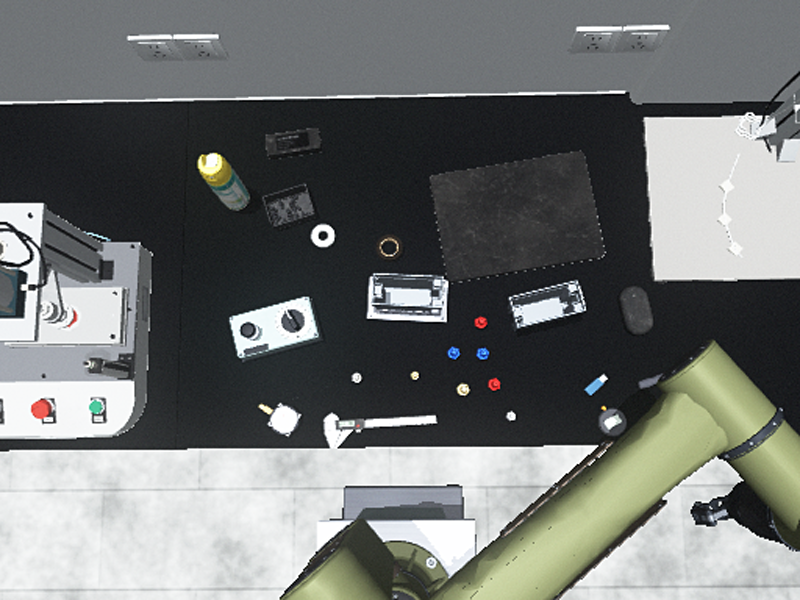

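View pics/side0.png

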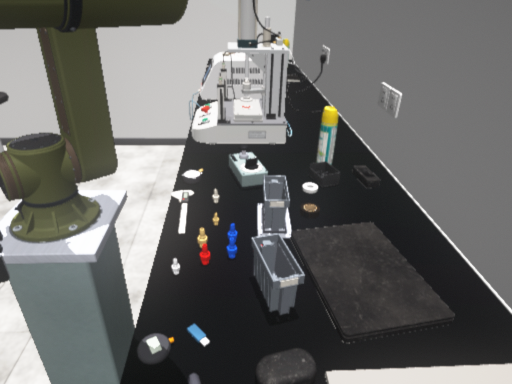

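The top view (800x600 scaled) shows the counter at (275,327) with the knob on its right at (292,321) and the plunger at (249,331). Tote_a is in its frame at (407,297) and tote_b is at (547,303). The four fittings are at (356,377) grey, (415,375) brass, (463,389) brass and (511,415) grey. The side view agrees: the red and blue decoys lie between the totes and the fittings.

Run:
```python
from h import *
f=np.load("top.npy",allow_pickle=True).item(); im=f["pixels"]
s=0.64
for n,u,z in [("knob",(292,321),83),("plunger",(249,331),99),("counter",(275,327),55),("toteA",(407,297),108),("toteB",(547,303),102),("f4/2a",(356,377),35),("f1",(415,375),30),("f3",(463,389),45),("f2b",(511,415),38),("gauge",(285,418),20),("tape?",(389,247),19),("tape2",(612,421),19)]:
    print(n,np.round(onz(f,(u[0]*s,u[1]*s),z),0))
cv2.imwrite("pics/crop1.png",cv2.resize(im[165:280,140:390],(800,368),interpolation=cv2.INTER_CUBIC))
```

```text
knob [547. 201.  83.]
plunger [526. 283.  99.]
counter [540. 240.  55.]
toteA [589. -29. 108.]
toteB [ 574. -304.  102.]
f4/2a [438.  77.  35.]
f1 [441. -43.  30.]
f3 [ 411. -139.   45.]
f2b [ 358. -234.   38.]
gauge [357. 223.  20.]
tape? [712.   8.  19.]
tape2 [ 345. -440.   19.]
```

View pics/crop1.png

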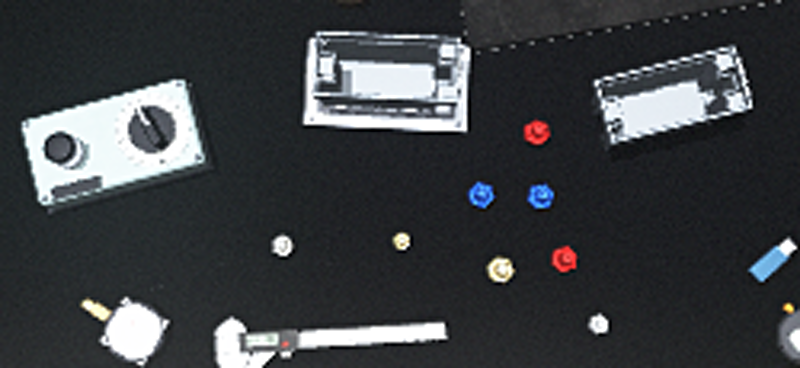

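```bash
cat >> h.py <<'E'
def plan(p,xang=None,s=None):
    """world target TCP p, world angle of tool x -> shares for a crank row (tool assumed about vertical; levels it)"""
    s=s or telemetry.state(); r=rot(s["ee_rot"]); d=r.inv().apply(np.array(p,float)-np.array(s["eef_pos"]))/150
    cur=np.arctan2(*r.as_matrix()[1::-1,0]); a=cur if xang is None else xang
    T=np.array([[np.cos(a),np.sin(a),0],[np.sin(a),-np.cos(a),0],[0,0,-1]]); 
    rv=(r.inv()*R.from_matrix(T)).as_rotvec()/2
    print("plan turn",np.round(rv,4),"shift",np.round(d,4),"cur xang",round(cur,3))
E
for i in 1 2 3 4; do python3 -m crank '[[[0,0,0,-0.97,0.997,0,-1],[0,0,0,-0.97,0.997,0,-1],[0,0,0,-0.97,0.997,0,-1],[0,0,0,-0.97,0.997,0,-1],[0,0,0,-0.97,0.997,0,-1],[0,0,0,-0.97,0.997,0,-1]]]' | tail -c 400; done
python3 - <<'E'
from h import *
st()
f=grab_frame("wrist"); np.save("w1.npy",f,allow_pickle=True); cv2.imwrite("pics/w1.png",f["pixels"])
print(f["xyz"],[np.round(proj(f,p)) for p in ((547,201,83),(526,283,99))])
E
```

```text
t: 0.9
eef_pos: [292.4, -372.4, 231.1]
ee_rot: [-0.0, -0.176, 0.984, 0.0]
contact_force: [0.4, -0.0, -0.2]
gripper_width: 85.5
grip_force: 0.0
t: 1.65
eef_pos: [377.0, -182.4, 231.1]
ee_rot: [-0.0, -0.175, 0.985, -0.0]
contact_force: [-0.7, -0.8, 0.5]
gripper_width: 85.6
grip_force: 0.0
t: 2.4
eef_pos: [461.8, 7.8, 231.4]
ee_rot: [-0.0, -0.175, 0.985, -0.0]
contact_force: [-0.6, 0.0, 0.5]
gripper_width: 85.4
grip_force: 0.0
t: 3.15
eef_pos: [546.8, 198.4, 231.8]
ee_rot: [0.0, -0.175, 0.985, 0.0]
contact_force: [0.4, -0.3, -0.5]
gripper_width: 85.2
grip_force: 0.0
t 3.15 tcp [546.8 198.4 231.8] F [ 0.4 -0.3 -0.5] w 85.2 gf 0.0
q [ 0.693 -0.009  0.036  0.    -1.615 -1.912] 
 [[-0.939 -0.345  0.001]
 [-0.345  0.939  0.   ]
 [-0.001  0.    -1.   ]]
[479.9771131  175.41504314 374.76435979] [array([260., 182.]), array([340., 193.])]
```

View pics/w1.png

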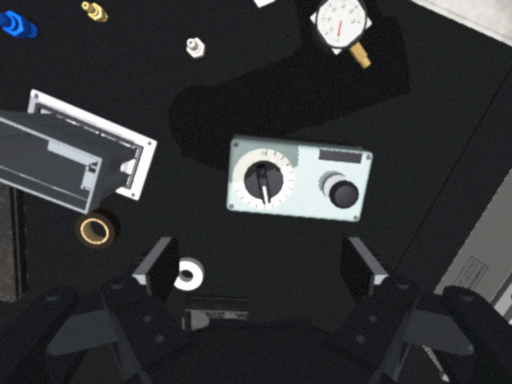

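The wrist view shows the knob bar from about (262,163) to its white nose at (267,203), centred at (264,181). The dial's dark pin is near (266,152). The black plunger head is at (343,193), and the tape roll is at (95,230).

Run:
```python
from h import *
f=np.load("w1.npy",allow_pickle=True).item(); im=f["pixels"]
g=cv2.cvtColor(im,cv2.COLOR_BGR2GRAY)
m=(g<70).astype(np.uint8); mm=np.zeros_like(m); mm[120:240,225:380]=m[120:240,225:380]
n,l,s,c=cv2.connectedComponentsWithStats(mm)
for i in range(1,n):
    if s[i,4]>30:
        pts=np.argwhere(l==i)[:,::-1].astype(np.float32); print(s[i],c[i],cv2.minAreaRect(pts))
P=lambda u,z:np.round(onz(f,u,z),1)
for u in((235,138),(372,152),(363,220),(230,208)): print(P(u,55))
print("nose",P((267,203),85),P((262,163),88),P((264.5,182),85))
cv2.imwrite("pics/w1c.png",cv2.resize(im[125:235,215:385],(765,495),interpolation=cv2.INTER_CUBIC))
```

```text
[ 225  120  155  120 8240] [307.9875     180.14902913] ((302.0, 179.5), (119.0, 154.0), 90.0)
[245 162  35  38 454] [260.969163   173.80176211] ((260.3005065917969, 178.35400390625), (30.530323028564453, 36.01851272583008), 19.09349250793457)
[330 181  28  27 424] [343.92688679 194.33254717] ((343.5, 193.99998474121094), (26.16295051574707, 26.16295051574707), 45.0)
[514.8 158.4  55. ]
[474.6 314.2  55. ]
[555.3 342.2  55. ]
[597.9 180.1  55. ]
nose [567.  216.6  85. ] [526.  195.5  88. ] [545.3 205.5  85. ]
```

View pics/w1c.png

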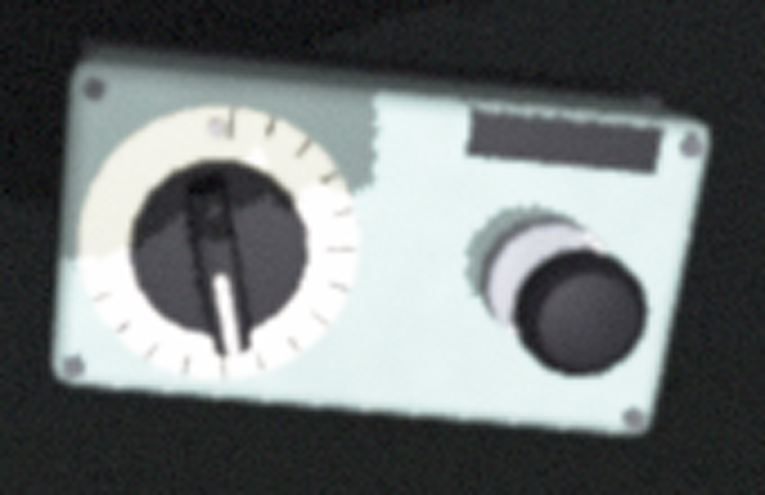

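The crop shows the bar upright-ish from (206,184) to the nose at (234,350). The grey zero pin is at (217,126), and the plunger head is at (582,312).

Run:
```python
from h import *
f=np.load("w1.npy",allow_pickle=True).item()
P=lambda u,z:onz(f,(215+u[0]/4.5-.4,125+u[1]/4.5-.4),z)
c=[P(u,55) for u in((75,65),(708,120),(648,435),(55,375))]
print(np.round(c,1),np.linalg.norm(c[0]-c[1]),np.linalg.norm(c[1]-c[2]),np.linalg.norm(c[3]-c[2]),np.linalg.norm(c[0]-c[3]))
C=np.mean(c,0); y=(c[1]+c[2]-c[0]-c[3]); y/=np.linalg.norm(y); x=np.array([y[1],-y[0],0]); x2=(c[2]+c[3]-c[0]-c[1]);print("C",C,"yaw",np.arctan2(x[1],x[0]),np.arctan2(x2[1],x2[0]))
k=C-42*y; p=C+45*y
print("knob pred",k,"plunger pred",p)
a,b=P((206,184),88),P((234,350),88); print("bar",a,b,np.linalg.norm(a-b),"mid",(a+b)/2,"nose ang",np.arctan2(*(b-a)[1::-1])); print("plunger",P((582,312),98)); print("skirt",P((220,250),63))
print("q",(np.arctan2(-x[1],-x[0])-np.arctan2(*(b-a)[1::-1]))%(2*np.pi))
m=(a+b)/2; plan([m[0],m[1],67],np.arctan2(*(b-a)[1::-1])-np.pi)
```

```text
[[517.4 154.7  55. ]
 [473.9 313.7  55. ]
 [558.8 337.8  55. ]
 [599.2 176.4  55. ]] 164.84899495944774 88.22855486058774 166.4166827495634 84.60656028035423
C [537.33085586 245.65282071  55.        ] yaw 0.2562374593102022 0.2678037429403573
knob pred [547.97544755 205.02410343  55.        ] plunger pred [525.9259362  289.18358922  55.        ]
bar [529.152918   194.77119296  88.        ] [565.53091334 215.54293003  88.        ] 41.89061477829157 mid [547.34191567 205.1570615   88.        ] nose ang 0.5188209405265638
plunger [525.46891989 287.69583697  98.        ]
skirt [548.5397621  205.93110875  63.        ]
q 2.879009172373431
plan turn [ 0.      0.0005 -0.0834] shift [-0.0187  0.0406  1.1   ] cur xang -2.79
```

```bash
python3 -m crank '[[[0,0.0005,-0.0834,-0.0187,0.0406,0.6,0.3],[0,0.0005,-0.0834,-0.0187,0.0406,0.6,0.3],[0,0.0005,-0.0834,-0.0187,0.0406,0.6,0.3],[0,0.0005,-0.0834,-0.0187,0.0406,0.6,0.3],[0,0.0005,-0.0834,-0.0187,0.0406,0.6,0.3],[0,0.0005,-0.0834,-0.0187,0.0406,0.6,0.3]]]' 40 | tail -n 6
python3 - <<'E'
from h import *
st(); plan([547.5,205.2,67],.519-np.pi)
E
```

```text
t: 3.95
eef_pos: [547.5, 206.8, 142.6]
ee_rot: [0.0, -0.257, 0.966, 0.0]
contact_force: [-0.6, 0.2, -0.6]
gripper_width: 29.6
grip_force: 0.0
t 3.95 tcp [547.5 206.8 142.6] F [-0.6  0.2 -0.6] w 29.6 gf 0.0
q [ 0.703  0.008 -0.108 -0.    -1.453 -1.754] 
 [[-0.868 -0.497  0.001]
 [-0.497  0.868  0.001]
 [-0.001  0.    -1.   ]]
plan turn [0.0002 0.0005 0.0007] shift [ 0.0062 -0.0095  0.5043] cur xang -2.621
```

```bash
python3 -m crank '[[[0,0,0,0.006,-0.0095,0.3,0.3],[0,0,0,0.006,-0.0095,0.5,0.3],[0,0,0,0.006,-0.0095,0.5,0.3],[0,0,0,0.006,-0.0095,0.5,1],[0,0,0,0.006,-0.0095,0.5,1],[0,0,0,0.006,-0.0095,0.5,1],[0,0,0,0.006,-0.0095,0.5,1],[0,0,0,0.006,-0.0095,0.5,1]]]' 40 | tail -n 6
python3 - <<'E'
from h import *
s=st(); print(s["ft_torque"])
E
```

```text
t: 4.95
eef_pos: [548.1, 203.5, 67.4]
ee_rot: [0.0, -0.257, 0.966, -0.001]
contact_force: [5.4, -6.7, -1.0]
gripper_width: 9.2
grip_force: 44.5
t 4.95 tcp [548.1 203.5  67.4] F [ 5.4 -6.7 -1. ] w 9.2 gf 44.5
q [ 0.7    0.043 -0.213  0.002 -1.315 -1.751] 
 [[-0.868 -0.497  0.001]
 [-0.497  0.868 -0.002]
 [ 0.    -0.002 -1.   ]]
[-1.92940089 -1.52755038  0.03088193]
```

```bash
python3 -m crank '[[[0,0,-0.09,0,-0.013,0,1],[0,0,-0.18,0,-0.013,0,1],[0,0,-0.27,0,-0.013,0,1],[0,0,-0.36,0,-0.013,0,1],[0,0,-0.45,0,-0.013,0,1],[0,0,-0.54,0,-0.013,0,1],[0,0,-0.63,0,-0.013,0,1],[0,0,-0.72,0,-0.013,0,1],[0,0,-0.81,0,-0.013,0,1],[0,0,-0.9,0,-0.013,0,1],[0,0,-1,0,-0.013,0,1],[0,0,-1,0,-0.013,0,1]]]' 40 | tail -n 6
python3 - <<'E'
from h import *
s=st(); print(s["ft_torque"]); plan([548,204,67])
E
```

```text
t: 6.45
eef_pos: [551.0, 203.0, 67.5]
ee_rot: [-0.001, 0.952, -0.305, 0.003]
contact_force: [15.1, -2.2, -7.5]
gripper_width: 8.8
grip_force: 43.7
t 6.45 tcp [551.  203.   67.5] F [15.1 -2.2 -7.5] w 8.8 gf 43.7
q [ 0.696  0.045 -0.212  0.003 -1.31   0.254] 
 [[ 0.814 -0.581  0.006]
 [-0.581 -0.814  0.   ]
 [ 0.004 -0.004 -1.   ]]
[-9.16487551e-01 -4.95612113e+00  4.11541200e-03]
plan turn [-0.0018 -0.0022  0.    ] shift [-0.0205  0.006   0.0029] cur xang -0.619
```

```bash
python3 -m crank '[[[0,0,-0.07,0.012,-0.016,0,1],[0,0,-0.14,0.012,-0.016,0,1],[0,0,-0.21,0.012,-0.016,0,1],[0,0,-0.28,0.012,-0.016,0,1],[0,0,-0.35,0.012,-0.016,0,1],[0,0,-0.4,0.012,-0.016,0,1],[0,0,-0.4,0.012,-0.016,0,1]]]' | tail -n 6
python3 - <<'E'
from h import *
s=st(); print(s["ft_torque"]); plan([548,204,67])
E
python3 -m crank '[[[0,0,-0.02,0,0,0,1],[0,0,-0.02,0,0,0,1],[0,0,-0.02,0,0,0,1]]]' >/dev/null
python3 - <<'E'
from h import *
s=st(); print(s["ft_torque"]); plan([548,204,67])
E
```

```text
t: 7.32
eef_pos: [551.6, 204.2, 67.4]
ee_rot: [-0.0, 0.996, 0.089, 0.001]
contact_force: [4.1, -0.9, 0.4]
gripper_width: 8.7
grip_force: 44.7
t 7.33 tcp [551.6 204.2  67.4] F [ 4.1 -0.9  0.4] w 8.7 gf 44.7
q [ 6.960e-01  5.100e-02 -2.040e-01  1.000e-03 -1.315e+00  1.053e+00] 
 [[ 0.984  0.177  0.001]
 [ 0.177 -0.984  0.   ]
 [ 0.001  0.    -1.   ]]
[-0.53224005 -1.16165433  0.0587262 ]
plan turn [ 0.     -0.0006 -0.    ] shift [-0.0242 -0.0029  0.0025] cur xang 0.178
t 7.7 tcp [551.6 204.3  67.4] F [ 3.4 -1.6  2.3] w 8.8 gf 45.0
q [ 6.960e-01  5.100e-02 -2.040e-01  1.000e-03 -1.314e+00  1.092e+00] 
 [[ 0.976  0.216  0.001]
 [ 0.216 -0.976  0.   ]
 [ 0.001  0.    -1.   ]]
[-0.50285303 -1.57069442 -0.05241896]
plan turn [ 0.     -0.0006 -0.    ] shift [-0.024  -0.0032  0.0023] cur xang 0.217
```

```bash
cat > t.py <<'E'
from h import *
s=telemetry.state(); r=rot(s["ee_rot"]).as_matrix(); print("yaw",round(np.arctan2(r[1,0],r[0,0]),4),"q6",round(s["qpos"][5],4),"Tz",round(s["ft_torque"][2],3),"j6",round(s["joint_torque"][5],3),"F",np.round(s["contact_force"],1),"gf",round(s["grip_force"],1))
E
python3 t.py
python3 -m crank '[[[0,0,-0.02,0,0,0,1],[0,0,-0.02,0,0,0,1],[0,0,-0.02,0,0,0,1]]]' >/dev/null; python3 t.py
python3 -m crank '[[[0,0,-0.015,0,0,0,1],[0,0,-0.015,0,0,0,1],[0,0,-0.015,0,0,0,1]]]' >/dev/null; python3 t.py
python3 -m crank '[[[0,0,-0.01,0,0,0,1],[0,0,-0.01,0,0,0,1],[0,0,-0.01,0,0,0,1]]]' >/dev/null; python3 t.py
```

```text
yaw 0.2174 q6 1.0924 Tz -0.052 j6 -0.001 F [ 3.4 -1.6  2.3] gf 45.0
yaw 0.2579 q6 1.1328 Tz -0.04 j6 0.02 F [ 5.5 -1.4  4. ] gf 45.3
yaw 0.2868 q6 1.1619 Tz -0.595 j6 0.612 F [ 5.3 -0.6  6.1] gf 46.8
yaw 0.3063 q6 1.1815 Tz -0.847 j6 0.881 F [ 5.5 -1.   5.2] gf 51.5
```

The torque rise (0.05 to 0.85 N m) at yaw about 0.26 to 0.30 means the knob is on its zero stop. I'll release, lift and turn back.

```bash
python3 -m crank '[[[0,0,0,0,0,0,0.3],[0,0,0,0,0,0,0.3],[0,0,0,0,0,0,0.3],[0,0,0,0,0,-0.3,0.3],[0,0,0,0,0,-0.6,0.3],[0,0,0,0,0,-0.9,0.3],[0,0,0,0,0,-1,0.3],[0,0,0,0,0,-1,0.3]]]' | tail -n 6
python3 -c "
from h import *
f=grab_frame('wrist'); np.save('w2.npy',f,allow_pickle=True); im=f['pixels']; u=proj(f,(549,204,75)); print(u); x,y=np.clip(u.astype(int),[60,60],[452,324]); cv2.imwrite('pics/w2c.png',cv2.resize(im[y-60:y+60,x-60:x+60],(480,480),interpolation=cv2.INTER_CUBIC))
plan([466,-57,240],-2.8)"
python3 -m crank '[[[0,0,0.8,0,0,0,-0.3],[0,0,0.8,0,0,0,-0.3],[0,0,0.8,0,0,0,-0.3],[0,0,0.8,0,0,0,-0.3],[0,0,0.8,0,0,0,-0.3],[0,0,0.8,0,0,0,-0.3],[0,0,0.8,0,0,0,-0.3],[0,0,0.8,0,0,0,-0.3],[0,0,0.8,0,0,0,-0.3],[0,0,0.8,0,0,0,-0.3]]]' | tail -n 6
python3 -c "
from h import *
st();plan([466,-57,240],-2.8)"
```

```text
t: 9.82
eef_pos: [551.0, 204.6, 216.7]
ee_rot: [-0.0, 0.988, 0.154, -0.0]
contact_force: [0.2, -0.7, -0.4]
gripper_width: 30.2
grip_force: 0.0
[261.24713582 183.77260715]
plan turn [2.0000e-03 3.0000e-04 1.5545e+00] shift [-1.067   1.4884 -0.1642] cur xang 0.309
t: 11.12
eef_pos: [550.3, 204.0, 214.0]
ee_rot: [0.002, 0.799, -0.601, -0.001]
contact_force: [0.3, 0.6, 0.0]
gripper_width: 55.3
grip_force: 0.0
t 11.12 tcp [550.3 204.  214. ] F [0.3 0.6 0. ] w 55.3 gf 0.0
q [ 6.960e-01  8.000e-03  2.100e-02 -1.000e-03 -1.588e+00 -4.150e-01] 
 [[ 0.277 -0.961 -0.004]
 [-0.961 -0.277 -0.002]
 [ 0.001  0.004 -1.   ]]
plan turn [ 0.0015 -0.002   0.755 ] shift [ 1.5163  1.0228 -0.1674] cur xang -1.29
```

View pics/w2c.png

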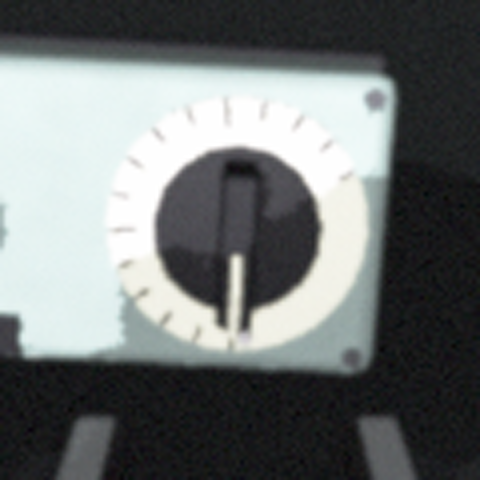

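The crop shows the nose at (235,335), lying at the steel pin (245,337). I'll check the angle numerically and go over the fittings.

```bash
python3 -c "
from h import *
f=np.load('w2.npy',allow_pickle=True).item(); x,y=261,183
P=lambda u,z:onz(f,(x-60+u[0]/4-.4,y-60+u[1]/4-.4),z)
a,b=P((238,165),88),P((235,335),88); print(a,b,np.arctan2(*(a-b)[1::-1]))
a,b=P((395,80),55),P((370,372),55); print(a,b,np.arctan2(*(a-b)[1::-1]))
"
python3 -m crank '[[[0,0,0.375,0.758,0.511,-0.08,-0.3],[0,0,0.375,0.758,0.511,-0.08,-0.3],[0,0,0.375,0.758,0.511,-0.08,-0.3],[0,0,0.375,0.758,0.511,-0.08,-0.3],[0,0,0.375,0.758,0.511,-0.08,-0.3],[0,0,0.375,0.758,0.511,-0.08,-0.3]]]' | tail -n 6
python3 -c "
from h import *
st();plan([466,-57,240],-2.8)"
```

```text
[571.45341756 212.49525517  88.        ] [528.18139103 199.44725494  88.        ] 0.292863814128305
[601.69711192 176.66436725  55.        ] [518.55841233 154.22373571  55.        ] 0.26363540480165043
t: 11.88
eef_pos: [508.5, 73.9, 227.7]
ee_rot: [-0.001, -0.525, 0.851, 0.0]
contact_force: [-0.3, 0.2, 0.2]
gripper_width: 55.5
grip_force: 0.0
t 11.88 tcp [508.5  73.9 227.7] F [-0.3  0.2  0.2] w 55.5 gf 0.0
q [ 0.536 -0.189 -0.138 -0.    -1.623 -1.002] 
 [[-0.449 -0.894 -0.002]
 [-0.894  0.449 -0.001]
 [ 0.002  0.001 -1.   ]]
plan turn [ 0.0004 -0.001   0.3819] shift [ 0.9073 -0.1381 -0.0809] cur xang -2.036
```

```bash
python3 -m crank '[[[0,0,0.38,0.907,-0.138,-0.08,-0.3],[0,0,0.38,0.907,-0.138,-0.08,-0.3],[0,0,0.38,0.907,-0.138,-0.08,-0.3],[0,0,0.38,0.907,-0.138,-0.08,-0.3],[0,0,0.38,0.907,-0.138,-0.08,-0.3],[0,0,0.38,0.907,-0.138,-0.08,-0.3]]]' | tail -n 6
python3 -c "
from h import *
st();
f=grab_frame('wrist'); np.save('w3.npy',f,allow_pickle=True); cv2.imwrite('pics/w3.png',cv2.resize(f['pixels'],(800,600),interpolation=cv2.INTER_CUBIC))"
```

```text
t: 12.62
eef_pos: [465.6, -56.6, 240.2]
ee_rot: [-0.001, -0.172, 0.985, -0.0]
contact_force: [0.3, 0.9, -0.5]
gripper_width: 55.3
grip_force: 0.0
t 12.62 tcp [465.6 -56.6 240.2] F [ 0.3  0.9 -0.5] w 55.3 gf 0.0
q [ 0.311 -0.311 -0.216 -0.    -1.668 -1.536] 
 [[-0.941 -0.339 -0.002]
 [-0.339  0.941 -0.   ]
 [ 0.002  0.    -1.   ]]
```

View pics/w3.png

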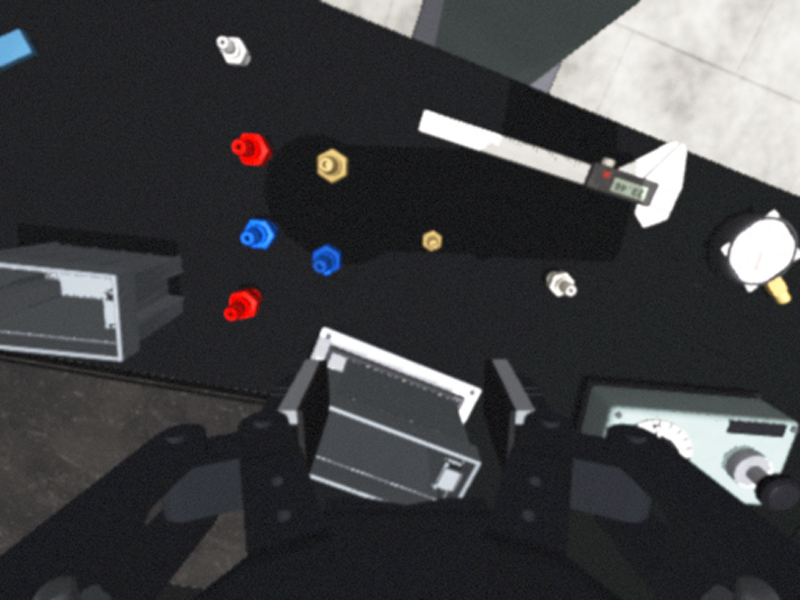

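All four fittings are there (800x600 frame): grey at (233,50), large brass at (331,165), small brass at (432,240) and grey at (561,284). The decoys stand clear of them. I'll make a close montage for the hexagons.

```bash
python3 -c "
from h import *
f=np.load('w3.npy',allow_pickle=True).item(); im=f['pixels']; T=[]
for u,v in ((233,50),(331,165),(432,240),(561,284)):
    x,y=int(u*.64),int(v*.64); print(x-15,y-15); T.append(cv2.resize(im[y-15:y+16,x-15:x+16],(400,300) if 0 else (300,300),interpolation=cv2.INTER_CUBIC))
cv2.imwrite('pics/mont.png',np.vstack([np.hstack(T[:2]),np.hstack(T[2:])]))"
```

```text
134 17
196 90
261 138
344 166
```

View pics/mont.png

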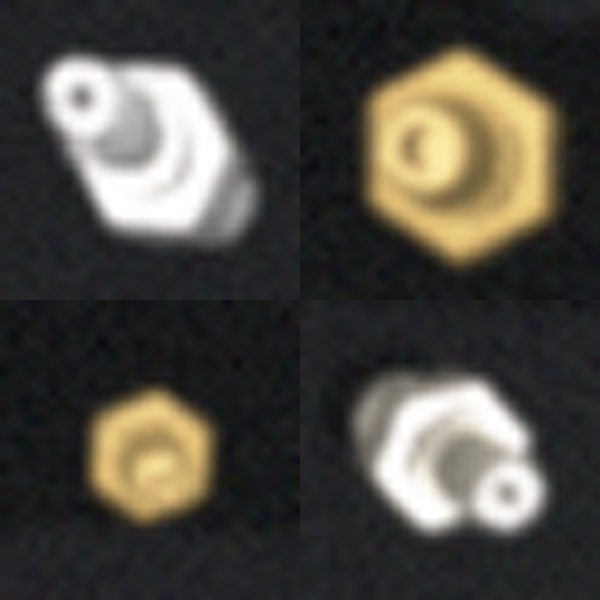

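Tiles: the big and small brass hexagons have their flats left and right, centres at about (160,157) and (150,155) in their tiles. The top-left grey, by size fitting_2, has its flats top and bottom. The lower-right grey, fitting_4, has a flat normal about 23° off image x.

```bash
python3 -c "
from h import *
f=np.load('w3.npy',allow_pickle=True).item()
for n,o,h,t,zh,zt in (('f2',(134,17),(153,150),(80,97),22,43),('f3',(196,90),(160,157),(127,148),28,53),('f1',(261,138),(150,155),(157,167),18,35),('f4',(344,166),(155,157),(207,192),20,39)):
    P=lambda u,z:onz(f,(o[0]+u[0]/9.68-.5,o[1]+u[1]/9.68-.5),z)
    a=P(h,zh);b=P(t,zt);e=P((h[0]+50,h[1]),zh)-a; print(n,np.round(a[:2],1),np.round(b[:2],1),'img-x ang',round(np.arctan2(e[1],e[0]),3))
o=onz(f,(proj(f,(589,-29,108))),108)
plan([441,-43,150],-2.8)
"
```

```text
f2 [ 355.1 -232.7] [ 355.2 -232.8] img-x ang 1.918
f3 [ 409.1 -137.7] [ 408.7 -137.6] img-x ang 1.918
f1 [438.6 -40.8] [438.  -41.2] img-x ang 1.917
f4 [435.6  80.5] [435.7  80.8] img-x ang 1.917
plan turn [ 0.     -0.0008  0.0018] shift [0.1227 0.1403 0.6017] cur xang -2.796
```

```bash
python3 -c "
from h import *
plan([645,-140,290],-2.95)"
```

```text
plan turn [-0.     -0.0008  0.0768] shift [-0.9368 -0.9283 -0.3333] cur xang -2.796
```

```bash
python3 -m crank '[[[0,0,0.077,-0.937,-0.928,-0.333,-0.3],[0,0,0.077,-0.937,-0.928,-0.333,-0.3],[0,0,0.077,-0.937,-0.928,-0.333,-0.3],[0,0,0.077,-0.937,-0.928,-0.333,-0.3],[0,0,0.077,-0.937,-0.928,-0.333,-0.3],[0,0,0.077,-0.937,-0.928,-0.333,-0.3],[0,0,0.077,-0.937,-0.928,-0.333,-0.3]]]' | tail -n 6
python3 -c "
from h import *
st();
f=grab_frame('wrist'); np.save('w4.npy',f,allow_pickle=True); cv2.imwrite('pics/w4.png',cv2.resize(f['pixels'],(800,600),interpolation=cv2.INTER_CUBIC))"
```

```text
t: 13.55
eef_pos: [643.9, -140.5, 291.2]
ee_rot: [0.0, -0.094, 0.996, -0.0]
contact_force: [-0.5, -0.5, 1.0]
gripper_width: 55.5
grip_force: 0.0
t 13.55 tcp [ 643.9 -140.5  291.2] F [-0.5 -0.5  1. ] w 55.5 gf 0.0
q [ 0.088  0.215  0.386  0.    -1.741 -1.471] 
 [[-0.982 -0.187  0.   ]
 [-0.187  0.982 -0.   ]
 [-0.    -0.    -1.   ]]
```

View pics/w4.png

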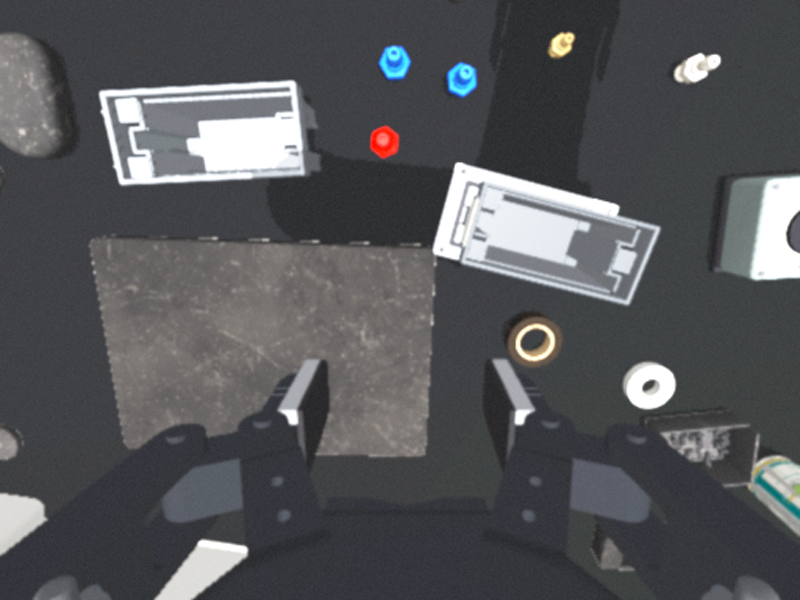

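Tote_a's rim corners are at about (478,178), (660,226), (631,305) and (460,258). Tote_b's are at (102,92), (297,82), (308,176) and (121,185), with its two corner lugs on the left (-y) end. I'll fit them by mask.

```bash
python3 -c "
from h import *
f=np.load('w4.npy',allow_pickle=True).item(); im=f['pixels']
for n,c,z in (('A',((478,178),(660,226),(631,305),(460,258)),108),('B',((102,92),(297,82),(308,176),(121,185)),102)):
    c=[onz(f,(u*.64-.2,v*.64-.2),z) for u,v in c]; print(n,np.round([x[:2] for x in c],1).tolist(),[round(np.linalg.norm(c[i]-c[(i+1)%4]),1) for i in range(4)])
    y=c[1]+c[2]-c[0]-c[3]; print('centre',np.round(np.mean(c,0),1),'yaw',np.arctan2(-y[0],y[1]))
T=[cv2.resize(im[105:205,275:430],(790,510),interpolation=cv2.INTER_CUBIC)]
cv2.imwrite('pics/w4a.png',T[0])
"
```

```text
A [[563.8, -100.0], [572.0, 43.9], [635.8, 43.1], [624.4, -99.8]] [np.float64(144.1), np.float64(63.9), np.float64(143.3), np.float64(60.6)]
centre [599.  -28.2 108. ] yaw -0.0681258083268685
B [[556.7, -375.3], [524.2, -240.0], [586.1, -224.3], [619.0, -361.7]] [np.float64(139.2), np.float64(63.9), np.float64(141.2), np.float64(63.8)]
centre [ 571.5 -300.3  102. ] yaw 0.23506938888223256
```

View pics/w4a.png

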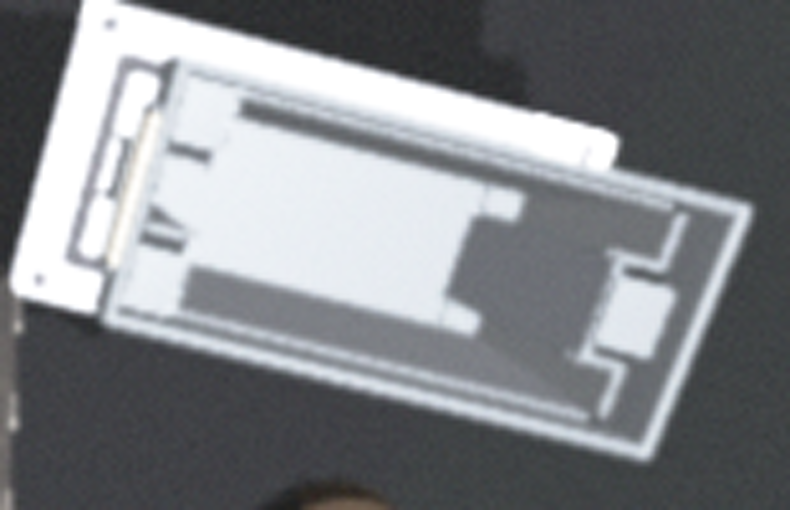

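The enlarged crop gives tote_a's rim corners at (178,62), (752,208), (650,460) and (103,322). Plate corners are at (85,0), (620,138) and (12,290).

```bash
python3 -c "
from h import *
f=np.load('w4.npy',allow_pickle=True).item()
P=lambda u,z:onz(f,(275+u[0]/5.1-.4,105+u[1]/5.1-.4),z)
c=[P(u,108) for u in ((178,62),(752,208),(650,460),(103,322))]
print(np.round([x[:2] for x in c],1).tolist(),[round(np.linalg.norm(c[i]-c[(i+1)%4]),1) for i in range(4)])
y=c[1]+c[2]-c[0]-c[3]; print('centre',np.round(np.mean(c,0),1),'yaw',np.arctan2(-y[0],y[1]))
p=[P(u,6) for u in ((85,0),(620,138),(12,290))]; print('plate',np.round(p,1),np.linalg.norm(p[0]-p[1]),np.linalg.norm(p[0]-p[2]), 'centre',(p[1]+p[2])/2); d=p[1]-p[0]; print(np.arctan2(-d[0],d[1]))
g=np.load('top.npy',allow_pickle=True).item()
Q=lambda u,z:onz(g,(140+u[0]/3.2-.4,165+u[1]/3.2-.4),z)
p=[Q(u,6) for u in ((305,38),(302,126),(467,131))]; print('topplate',np.round(p,1),np.linalg.norm(p[1]-p[2]),'c',(p[0]+p[2])/2)
plan([440,-41.5,150],-2.8)
"
```

```text
[[566.3, -94.9], [573.1, 44.1], [636.0, 41.0], [627.7, -98.3]] [np.float64(139.2), np.float64(63.0), np.float64(139.5), np.float64(61.5)]
centre [600.7 -27.  108. ] yaw -0.054110550646008886
plate [[ 551.9 -107.9    6. ]
 [ 560.3   59.1    6. ]
 [ 639.9 -111.4    6. ]] 167.28737466795695 88.00438813391636 centre [600.09625574 -26.12394543   6.        ]
-0.05011502606521993
topplate [[ 654.    55.8    6. ]
 [ 562.1   59.     6. ]
 [ 554.9 -109.5    6. ]] 168.64957349336268 c [604.45670312 -26.8609011    6.        ]
plan turn [-0.0002  0.0002 -0.0769] shift [1.2126 0.9032 0.9411] cur xang -2.954
```

```bash
cat >> h.py <<'E'
def chk(p,h,rad=45):
    """blob near fitting expected at p: blob centroid cast at mid height"""
    f=grab_frame("wrist"); im=f["pixels"].astype(int); u=proj(f,(p[0],p[1],h*.5)); print("expect px",np.round(u))
    b,g,r=im[...,0],im[...,1],im[...,2]; m=((r>95)&(g>75)&(r-g<90)&(b-r<25)).astype(np.uint8)
    n,l,s,c=cv2.connectedComponentsWithStats(m)
    for i in range(1,n):
        if 60<s[i,4]<2500 and np.hypot(*(c[i]-u))<rad: print("blob",s[i],np.round(onz(f,c[i],h*.5)[:2],1))
    return f
E
python3 -m crank '[[[0,0,-0.077,0.606,0.452,0.47,0],[0,0,-0.077,0.606,0.452,0.47,0],[0,0,-0.077,0.606,0.452,0.47,0],[0,0,-0.077,0.606,0.452,0.47,0],[0,0,-0.077,0.606,0.452,0.47,0]]]' | tail -n 6
python3 -c "
from h import *
plan([440,-41.5,150],-2.8)"
```

```text
t: 14.22
eef_pos: [544.0, -91.6, 222.1]
ee_rot: [0.001, -0.169, 0.986, -0.0]
contact_force: [0.0, -0.1, 0.1]
gripper_width: 42.8
grip_force: 0.0
plan turn [-0.0006  0.0013 -0.0006] shift [0.543  0.5467 0.4787] cur xang -2.801
```

```bash
python3 -m crank '[[[0,0,0,0.543,0.547,0.479,0],[0,0,0,0.543,0.547,0.479,0],[0,0,0,0.543,0.547,0.479,0],[0,0,0,0.543,0.547,0.479,0],[0,0,0,0.543,0.547,0.479,0]]]' | tail -n 6
python3 -c "
from h import *
f=chk((439,-41),35); plan([440,-41.5,60],-2.8); plan([440,-41.5,3],-2.8)"
```

```text
t: 14.85
eef_pos: [440.1, -41.4, 150.1]
ee_rot: [0.001, -0.169, 0.986, -0.0]
contact_force: [-0.0, -1.3, 0.9]
gripper_width: 42.4
grip_force: 0.0
expect px [259. 183.]
blob [251 175  17  18 225] [438.9 -40.4]
plan turn [-0.0002  0.0005 -0.001 ] shift [-1.00e-04 -2.00e-04  5.98e-01] cur xang -2.802
plan turn [-0.0002  0.0005 -0.001 ] shift [ 3.00e-04 -1.00e-04  9.78e-01] cur xang -2.802
```

```bash
python3 -m crank '[[[0,0,0,0,0,0.4,0],[0,0,0,0,0,0.7,0],[0,0,0,0,0,0.9,0],[0,0,0,0,0,0.975,0],[0,0,0,0,0,0.975,0],[0,0,0,0,0,0.975,1],[0,0,0,0,0,0.975,1],[0,0,0,0,0,0.975,1],[0,0,0,0,0,0.975,1],[0,0,0,0,0,0.975,1]]]' 50 | tail -n 6
python3 -m crank '[[[0,0,0,0,0,-0.3,1],[0,0,0,0,0,-0.7,1],[0,0,0,0,0,-1,1],[0,0,0,0,0,-1,1],[0,0,0,0,0,-1,1]]]' 50 | tail -n 6
python3 -c "
from h import *
plan([601,-55,170],-.052-np.pi)"
```

```text
t: 16.15
eef_pos: [439.4, -41.1, 3.5]
ee_rot: [0.001, -0.17, 0.985, -0.0]
contact_force: [0.1, 0.3, 5.7]
gripper_width: 14.4
grip_force: 48.7
t: 16.77
eef_pos: [437.9, -41.1, 151.1]
ee_rot: [-0.001, -0.169, 0.986, 0.0]
contact_force: [-0.2, 0.6, -0.7]
gripper_width: 14.7
grip_force: 48.8
plan turn [ 0.0003 -0.0009  0.1963] shift [-0.9933 -0.4506 -0.1277] cur xang -2.801
```

```bash
python3 -m crank '[[[0,0,0.196,-0.99,-0.39,-0.13,1],[0,0,0.196,-0.99,-0.39,-0.13,1],[0,0,0.196,-0.99,-0.39,-0.13,1],[0,0,0.196,-0.99,-0.39,-0.13,1],[0,0,0.196,-0.99,-0.39,-0.13,1],[0,0,0.196,-0.99,-0.39,-0.13,1]]]' | tail -n 6
python3 -c "
from h import *
plan([600.5,-46.5,50],-.052-np.pi); f=grab_frame('wrist'); cv2.imwrite('pics/w5.png',f['pixels']); c=np.array([601,-27]); 
print([np.round(proj(f,(601+sx*31.5+sy*3.6, -27+sy*70-sx*1.6,108))).tolist() for sx,sy in((-1,-1),(-1,1),(1,1),(1,-1))])
im=f['pixels'].copy()
for sx,sy in((-1,-1),(-1,1),(1,1),(1,-1)): cv2.circle(im,tuple(int(v) for v in proj(f,(601+sx*32+sy*3.6, -27+sy*70-sx*1.6,108))),2,(0,0,255),-1)
cv2.imwrite('pics/w5.png',im)"
```

```text
t: 17.52
eef_pos: [597.1, -46.8, 171.2]
ee_rot: [-0.001, 0.026, 1.0, -0.0]
contact_force: [0.8, 0.8, 0.0]
gripper_width: 14.6
grip_force: 48.8
plan turn [-0.0002 -0.0005  0.0005] shift [-0.0235  0.0031  0.8077] cur xang 3.091
[[192.0, 171.0], [374.0, 172.0], [366.0, 246.0], [198.0, 246.0]]
```

View pics/w5.png

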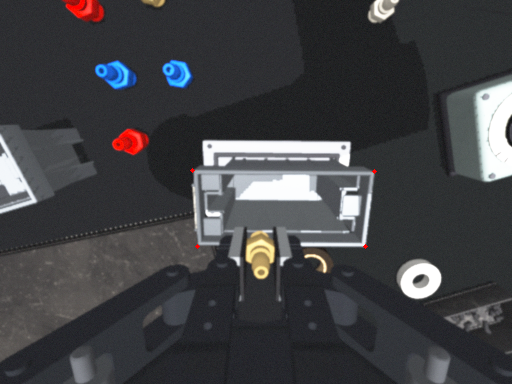

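The overlay corners (192,171), (374,172), (366,246) and (198,246) lie on tote_a's rim within about 2 px, and the fitting is held. I'll place it.

```bash
python3 -m crank '[[[0,0,0,-0.024,0,0,1],[0,0,0,-0.024,0,0.2,1],[0,0,0,-0.024,0,0.5,1],[0,0,0,-0.024,0,0.8,1],[0,0,0,-0.024,0,0.8,1],[0,0,0,-0.024,0,0.8,0.4],[0,0,0,-0.024,0,0.8,0.4],[0,0,0,-0.024,0,0.8,0.4],[0,0,0,-0.024,0,0.6,0.4],[0,0,0,-0.024,0,0.3,0.4],[0,0,0,-0.024,0,0,0.4],[0,0,0,-0.024,0,0,0.4]]]' | tail -n 6
python3 -c "
from h import *
f=chk((436.5,80),39); plan([436.8,79.8,150],-2.8+.0)"
```

```text
t: 19.08
eef_pos: [603.5, -47.1, 176.7]
ee_rot: [0.004, 0.026, 1.0, 0.0]
contact_force: [-0.2, 0.5, -0.8]
gripper_width: 25.7
grip_force: 0.0
expect px [382.   1.]
blob [367   0  27  15 311] [440.6  76.5]
plan turn [ 1.000e-04  1.800e-03 -1.965e-01] shift [1.1468 0.786  0.1544] cur xang 3.09
```

```bash
python3 -m crank '[[[0,0,0,0.573,0.393,0,0],[0,0,0,0.573,0.393,0,0],[0,0,0,0.573,0.393,0,0],[0,0,0,0.573,0.393,0,0]]]' | tail -n 6
python3 -m crank '[[[0,0,0,0.573,0.393,0.154,0],[0,0,0,0.573,0.393,0.154,0],[0,0,0,0.573,0.393,0.154,0],[0,0,0,0.573,0.393,0.154,0],[0,0,0,0.573,0.393,0.154,0]]]' | tail -n 6
python3 -c "
from h import *
f=chk((436,80),39); plan([437,80,4],3.09)"
```

```text
t: 19.62
eef_pos: [518.6, 16.3, 170.8]
ee_rot: [-0.001, 0.025, 1.0, -0.0]
contact_force: [0.5, 0.2, -0.4]
gripper_width: 42.4
grip_force: 0.0
t: 20.25
eef_pos: [436.5, 79.0, 148.2]
ee_rot: [-0.001, 0.026, 1.0, -0.0]
contact_force: [-0.2, -0.3, -0.1]
gripper_width: 42.4
grip_force: 0.0
expect px [259. 186.]
blob [249 175  20  22 326] [435.9  79. ]
plan turn [-0.0005 -0.0007 -0.0007] shift [-0.0051  0.0079  0.9608] cur xang 3.089
```

```bash
python3 -m crank '[[[0,0,0,-0.003,0.003,0.4,0],[0,0,0,-0.003,0.003,0.7,0],[0,0,0,-0.003,0.003,0.9,0],[0,0,0,-0.003,0.003,0.96,0],[0,0,0,-0.003,0.003,0.96,0],[0,0,0,-0.003,0.003,0.96,1],[0,0,0,-0.003,0.003,0.96,1],[0,0,0,-0.003,0.003,0.96,1],[0,0,0,-0.003,0.003,0.96,1],[0,0,0,-0.003,0.003,0.96,1]]]' 50 | tail -n 6
python3 -m crank '[[[0,0,0,0,0,-0.3,1],[0,0,0,0,0,-0.7,1],[0,0,0,0,0,-1,1],[0,0,0,0,0,-1,1],[0,0,0,0,0,-1,1]]]' 50 | tail -n 6
python3 -c "
from h import *
plan([602,-7,180],-.052-np.pi)"
```

```text
t: 21.55
eef_pos: [437.2, 80.4, 5.8]
ee_rot: [0.001, 0.025, 1.0, 0.0]
contact_force: [-1.4, -0.2, 5.7]
gripper_width: 16.3
grip_force: 49.0
t: 22.18
eef_pos: [435.9, 80.2, 153.5]
ee_rot: [-0.001, 0.026, 1.0, 0.0]
contact_force: [-0.8, -0.5, -0.8]
gripper_width: 16.3
grip_force: 49.1
plan turn [ 0.     -0.0009  0.0003] shift [-1.1354 -0.5236 -0.1787] cur xang 3.09
```

```bash
python3 -m crank '[[[0,0,0,-0.57,-0.262,-0.15,1],[0,0,0,-0.57,-0.262,-0.15,1],[0,0,0,-0.57,-0.262,-0.15,1],[0,0,0,-0.57,-0.262,-0.15,1]]]' | tail -n 6
python3 -m crank '[[[0,0,0,-0.57,-0.262,0,1],[0,0,0,-0.57,-0.262,0,1],[0,0,0,-0.57,-0.262,0,1],[0,0,0,-0.57,-0.262,0,1],[0,0,0,-0.57,-0.262,0,1]]]' | tail -n 6
python3 -c "
from h import *
plan([602,-6,55],-.052-np.pi)"
```

```text
t: 22.68
eef_pos: [518.8, 36.3, 175.0]
ee_rot: [-0.002, 0.026, 1.0, -0.001]
contact_force: [0.9, -1.2, -1.1]
gripper_width: 16.7
grip_force: 49.1
t: 23.3
eef_pos: [602.4, -6.5, 177.1]
ee_rot: [-0.0, 0.025, 1.0, 0.0]
contact_force: [-0.1, 1.0, 0.2]
gripper_width: 16.5
grip_force: 49.1
plan turn [ 0.     -0.0001  0.0009] shift [0.0026 0.0029 0.8141] cur xang 3.091
```

```bash
python3 -m crank '[[[0,0,0,0,0,0.3,1],[0,0,0,0,0,0.6,1],[0,0,0,0,0,0.8,1],[0,0,0,0,0,0.8,1],[0,0,0,0,0,0.8,0.4],[0,0,0,0,0,0.8,0.4],[0,0,0,0,0,0.8,0.4],[0,0,0,0,0,0.5,0.4],[0,0,0,0,0,0.2,0.4],[0,0,0,0,0,0,0.4],[0,0,0,0,0,0,0.4]]]' | tail -n 6
python3 -c "
from h import *
plan([410,-138,160],-2.8)"
```

```text
t: 24.68
eef_pos: [604.3, -7.1, 180.1]
ee_rot: [0.002, 0.026, 1.0, 0.0]
contact_force: [0.3, 0.1, 0.3]
gripper_width: 25.7
grip_force: 0.0
plan turn [ 0.      0.0024 -0.1965] shift [ 1.2497 -0.9382  0.1274] cur xang 3.09
```

```bash
python3 -m crank '[[[0,0,0,0.625,-0.469,0,0],[0,0,0,0.625,-0.469,0,0],[0,0,0,0.625,-0.469,0,0],[0,0,0,0.625,-0.469,0,0]]]' | tail -n 6
python3 -m crank '[[[0,0,-0.197,0.625,-0.469,0.127,0],[0,0,-0.197,0.625,-0.469,0.127,0],[0,0,-0.197,0.625,-0.469,0.127,0],[0,0,-0.197,0.625,-0.469,0.127,0],[0,0,-0.197,0.625,-0.469,0.127,0]]]' | tail -n 6
python3 -c "
from h import *
f=chk((409,-137.5),53); chk((355,-233),43); plan([410,-138,4],-2.8)"
```

```text
t: 25.18
eef_pos: [505.7, -72.6, 176.3]
ee_rot: [-0.001, 0.026, 1.0, 0.0]
contact_force: [1.0, -0.2, 1.0]
gripper_width: 42.6
grip_force: 0.0
t: 25.8
eef_pos: [409.4, -137.6, 157.6]
ee_rot: [-0.001, -0.17, 0.985, -0.0]
contact_force: [-0.1, 0.3, -0.3]
gripper_width: 42.9
grip_force: 0.0
expect px [258. 185.]
blob [246 171  24  27 472] [ 408.5 -138.3]
expect px [184. 101.]
blob [173  91  22  19 322] [ 354.5 -233.6]
plan turn [ 0.0001 -0.0009  0.0007] shift [-0.0064 -0.0044  1.0236] cur xang -2.799
```

```bash
python3 -m crank '[[[0,0,0,-0.003,-0.003,0.4,0],[0,0,0,-0.003,-0.003,0.7,0],[0,0,0,-0.003,-0.003,0.9,0],[0,0,0,-0.003,-0.003,1,0],[0,0,0,-0.003,-0.003,1,0],[0,0,0,-0.003,-0.003,1,1],[0,0,0,-0.003,-0.003,1,1],[0,0,0,-0.003,-0.003,1,1],[0,0,0,-0.003,-0.003,1,1],[0,0,0,-0.003,-0.003,1,1]]]' 50 | tail -n 6
python3 -m crank '[[[0,0,0,0,0,-0.3,1],[0,0,0,0,0,-0.7,1],[0,0,0,0,0,-1,1],[0,0,0,0,0,-1,1],[0,0,0,0,0,-1,1]]]' 50 | tail -n 6
python3 -c "
from h import *
plan([602,-26,185],-.052-np.pi)"
```

```text
t: 27.15
eef_pos: [410.2, -138.5, 9.5]
ee_rot: [0.001, -0.171, 0.985, -0.0]
contact_force: [-0.2, 1.3, 6.2]
gripper_width: 24.6
grip_force: 49.4
t: 27.78
eef_pos: [408.8, -138.2, 157.0]
ee_rot: [-0.001, -0.17, 0.985, 0.0]
contact_force: [-0.1, -0.6, -1.2]
gripper_width: 24.1
grip_force: 49.2
plan turn [ 0.0004 -0.0008  0.1972] shift [-1.464   0.272  -0.1884] cur xang -2.799
```

```bash
python3 -m crank '[[[0,0,0,-0.732,0.136,-0.2,1],[0,0,0,-0.732,0.136,-0.2,1],[0,0,0,-0.732,0.136,-0.2,1],[0,0,0,-0.732,0.136,-0.2,1]]]' | tail -n 6
python3 -m crank '[[[0,0,0.197,-0.732,0.136,0,1],[0,0,0.197,-0.732,0.136,0,1],[0,0,0.197,-0.732,0.136,0,1],[0,0,0.197,-0.732,0.136,0,1],[0,0,0.197,-0.732,0.136,0,1],[0,0,0.197,-0.732,0.136,0,1]]]' | tail -n 6
python3 -c "
from h import *
plan([602,-26,65],-.052-np.pi); f=grab_frame('wrist'); cv2.imwrite('pics/w6.png',cv2.resize(f['pixels'][100:300,150:420],(800,593)))"
```

```text
t: 28.28
eef_pos: [505.0, -82.3, 185.9]
ee_rot: [-0.002, -0.171, 0.985, 0.0]
contact_force: [0.8, 0.2, -0.6]
gripper_width: 24.2
grip_force: 49.2
t: 29.02
eef_pos: [601.8, -26.7, 188.4]
ee_rot: [0.0, 0.026, 1.0, 0.0]
contact_force: [-0.0, -0.1, -0.5]
gripper_width: 23.8
grip_force: 49.2
plan turn [0.     0.0002 0.0002] shift [-7.000e-04  5.000e-03  8.228e-01] cur xang 3.09
```

View pics/w6.png

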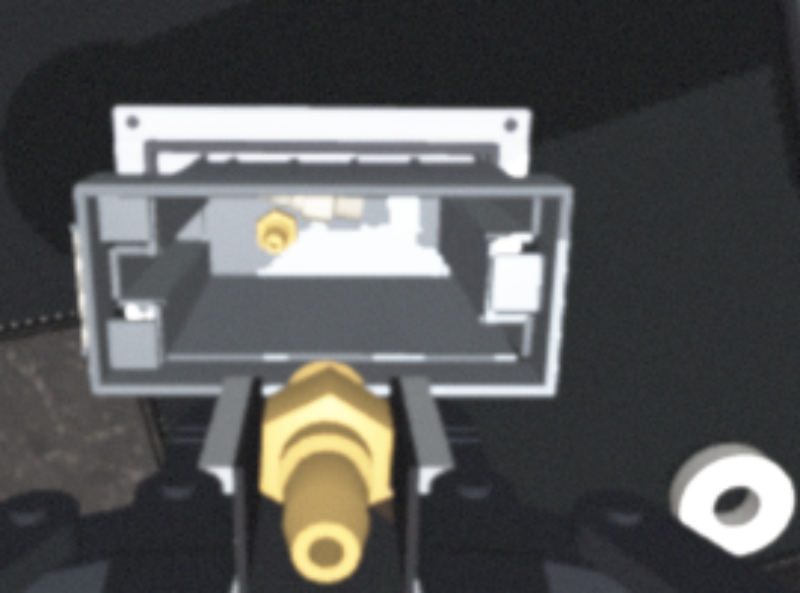

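The view shows f1 standing inside at (275,232) and f4 lying at (320,205). The right half is free, so f3 goes there.

```bash
python3 -m crank '[[[0,0,0,0.01,0.12,0,1],[0,0,0,0.01,0.12,0.1,1],[0,0,0,0.01,0.12,0.4,1],[0,0,0,0.01,0.12,0.7,1],[0,0,0,0.01,0.12,0.87,1],[0,0,0,0.01,0.12,0.87,1],[0,0,0,0.01,0.12,0.87,0.25],[0,0,0,0.01,0.12,0.87,0.25],[0,0,0,0.01,0.12,0.87,0.25],[0,0,0,0.01,0.12,0.6,0.25],[0,0,0,0.01,0.12,0.3,0.25],[0,0,0,0.01,0.12,0,0.25],[0,0,0,0.01,0.12,0,0.25]]]' | tail -n 6
python3 -c "
from h import *
plan([356,-233.5,160],2.964)"
```

```text
t: 30.7
eef_pos: [603.7, -7.9, 192.8]
ee_rot: [0.004, 0.026, 1.0, 0.001]
contact_force: [-0.3, -0.6, -0.8]
gripper_width: 32.4
grip_force: 0.0
plan turn [0.0009 0.0037 0.0632] shift [ 1.5735 -1.5866  0.2044] cur xang 3.09
```

```bash
python3 -m crank '[[[0,0,0,0.787,-0.793,0,0],[0,0,0,0.787,-0.793,0,0],[0,0,0,0.787,-0.793,0,0],[0,0,0,0.787,-0.793,0,0],[0,0,0,0.787,-0.793,0,0]]]' | tail -n 6
python3 -m crank '[[[0,0,0.063,0.787,-0.793,0.2,0],[0,0,0.063,0.787,-0.793,0.2,0],[0,0,0.063,0.787,-0.793,0.2,0],[0,0,0.063,0.787,-0.793,0.2,0],[0,0,0.063,0.787,-0.793,0.2,0],[0,0,0.063,0.787,-0.793,0.2,0]]]' | tail -n 6
python3 -c "
from h import *
f=chk((355,-233),43); plan([355.8,-233.5,6],2.964)"
```

```text
t: 31.32
eef_pos: [477.8, -120.7, 187.4]
ee_rot: [-0.0, 0.026, 1.0, 0.0]
contact_force: [-0.6, 0.4, -0.6]
gripper_width: 42.6
grip_force: 0.0
t: 32.08
eef_pos: [354.5, -233.0, 157.7]
ee_rot: [-0.001, 0.088, 0.996, -0.0]
contact_force: [-0.5, 0.0, 0.1]
gripper_width: 42.9
grip_force: 0.0
expect px [258. 185.]
blob [249 175  17  19 254] [ 353.9 -234.1]
plan turn [-0.0002 -0.0007  0.0009] shift [-0.0109 -0.0015  1.0116] cur xang 2.966
```

```bash
python3 -m crank '[[[0,0,0,-0.004,-0.006,0.4,0],[0,0,0,-0.004,-0.006,0.7,0],[0,0,0,-0.004,-0.006,0.9,0],[0,0,0,-0.004,-0.006,1,0],[0,0,0,-0.004,-0.006,1,0],[0,0,0,-0.004,-0.006,1,1],[0,0,0,-0.004,-0.006,1,1],[0,0,0,-0.004,-0.006,1,1],[0,0,0,-0.004,-0.006,1,1],[0,0,0,-0.004,-0.006,1,1]]]' 50 | tail -n 6
python3 -m crank '[[[0,0,0,0,0,-0.3,1],[0,0,0,0,0,-0.7,1],[0,0,0,0,0,-1,1],[0,0,0,0,0,-1,1],[0,0,0,0,0,-1,1]]]' 50 | tail -n 6
python3 -c "
from h import *
plan([602,-26,190],-.052-np.pi)"
```

```text
t: 33.38
eef_pos: [355.2, -234.9, 9.5]
ee_rot: [0.001, 0.088, 0.996, -0.001]
contact_force: [0.9, 1.7, 6.5]
gripper_width: 14.8
grip_force: 50.3
t: 34.0
eef_pos: [353.9, -234.4, 157.2]
ee_rot: [-0.001, 0.089, 0.996, 0.0]
contact_force: [-0.5, 0.7, -0.4]
gripper_width: 14.5
grip_force: 49.6
plan turn [ 0.0002 -0.0007 -0.0628] shift [-1.3827  1.6594 -0.2202] cur xang 2.964
```

```bash
python3 -m crank '[[[0,0,0,-0.69,0.83,-0.22,1],[0,0,0,-0.69,0.83,-0.22,1],[0,0,0,-0.69,0.83,-0.22,1],[0,0,0,-0.69,0.83,-0.22,1],[0,0,0,-0.69,0.83,-0.22,1]]]' | tail -n 6
python3 -m crank '[[[0,0,-0.063,-0.69,0.83,0,1],[0,0,-0.063,-0.69,0.83,0,1],[0,0,-0.063,-0.69,0.83,0,1],[0,0,-0.063,-0.69,0.83,0,1],[0,0,-0.063,-0.69,0.83,0,1],[0,0,-0.063,-0.69,0.83,0,1]]]' | tail -n 6
python3 -c "
from h import *
plan([602,-26,70],-.052-np.pi); f=grab_frame('wrist'); cv2.imwrite('pics/w7.png',cv2.resize(f['pixels'][100:300,150:420],(800,593)))"
```

```text
t: 34.62
eef_pos: [477.2, -130.4, 189.2]
ee_rot: [-0.002, 0.088, 0.996, -0.0]
contact_force: [-0.6, 0.5, 0.1]
gripper_width: 14.9
grip_force: 49.6
t: 35.38
eef_pos: [601.1, -27.2, 191.0]
ee_rot: [-0.0, 0.026, 1.0, -0.0]
contact_force: [0.3, 0.4, 0.1]
gripper_width: 15.1
grip_force: 49.6
plan turn [-0.0001 -0.0002 -0.0003] shift [-0.0055  0.0082  0.8067] cur xang 3.089
```

View pics/w7.png

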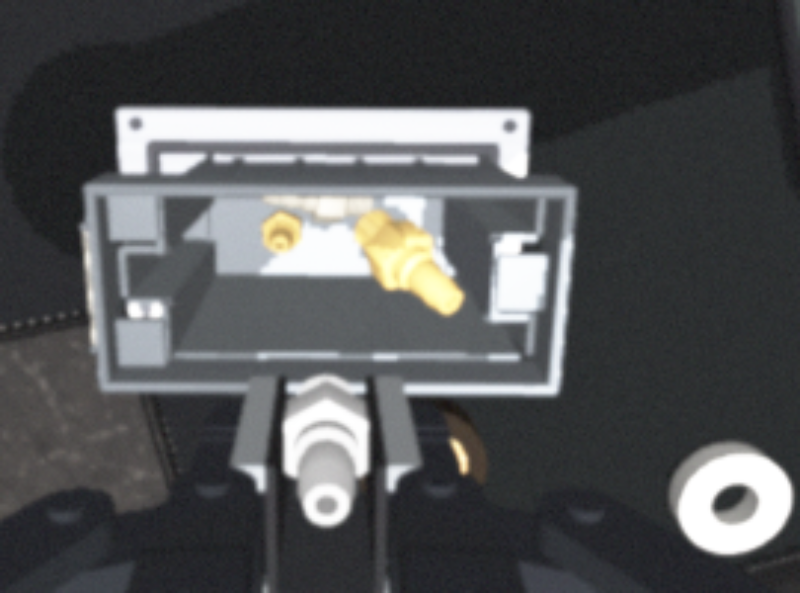

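f1, f4 and f3 (leaning at (410,260)) are inside, and f2 is held. I'll release f2 left of centre.

```bash
python3 -m crank '[[[0,0,0,-0.03,-0.04,0,1],[0,0,0,-0.03,-0.04,0.1,1],[0,0,0,-0.03,-0.04,0.4,1],[0,0,0,-0.03,-0.04,0.7,1],[0,0,0,-0.03,-0.04,0.8,1],[0,0,0,-0.03,-0.04,0.8,1],[0,0,0,-0.03,-0.04,0.8,0.3],[0,0,0,-0.03,-0.04,0.8,0.3],[0,0,0,-0.03,-0.04,0.8,0.3],[0,0,0,-0.03,-0.04,0.6,0.3],[0,0,0,-0.03,-0.04,0.3,0.3],[0,0,0,-0.03,-0.04,0,0.3],[0,0,0,-0.03,-0.04,0,0.3]]]' | tail -n 6
python3 -c "
from h import *
plan([572.5,-301,260],.235-np.pi)"
python3 -m crank '[[[0,0,0,0.1,-0.95,-0.4,-0.3],[0,0,0,0.1,-0.95,-0.4,-0.3],[0,0,0,0.1,-0.95,-0.4,-0.3],[0,0,0,0.1,-0.95,-0.4,-0.3],[0,0,0,0.1,-0.95,-0.4,-0.3]]]' | tail -n 6
python3 -c "
from h import *
plan([572.5,-301,260],.235-np.pi);f=grab_frame('wrist'); np.save('w8.npy',f,allow_pickle=True);cv2.imwrite('pics/w8.png',cv2.resize(f['pixels'],(800,600),interpolation=cv2.INTER_CUBIC))"
```

```text
t: 37.05
eef_pos: [607.9, -32.4, 196.3]
ee_rot: [0.004, 0.026, 1.0, 0.0]
contact_force: [0.5, 0.1, 0.1]
gripper_width: 30.2
grip_force: 0.0
plan turn [-0.0002  0.004  -0.1432] shift [ 0.1405 -1.8003 -0.4273] cur xang 3.09
t: 37.67
eef_pos: [583.7, -173.3, 249.7]
ee_rot: [-0.001, 0.026, 1.0, 0.0]
contact_force: [0.8, 0.3, -0.6]
gripper_width: 55.5
grip_force: 0.0
plan turn [ 0.0002 -0.001  -0.1432] shift [ 0.0308 -0.854  -0.0688] cur xang 3.09
```

View pics/w8.png

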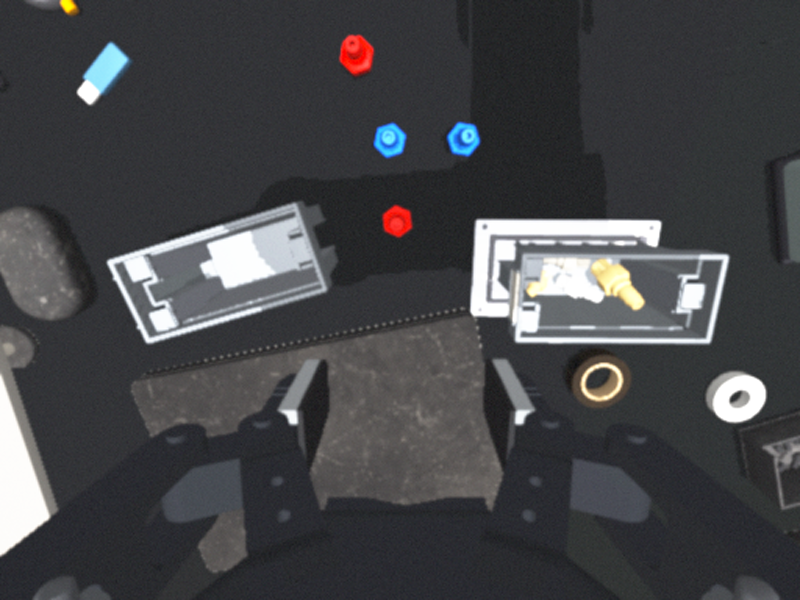

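All four fittings are inside tote_a. Tote_b's rim corners are at (110,262), (297,203), (328,288) and (150,341); tote_a's are at (512,253), (728,256), (711,342) and (515,342).

```bash
python3 -c "
from h import *
f=np.load('w8.npy',allow_pickle=True).item()
for n,c,z in (('A',((512,253),(728,256),(711,342),(515,342)),108),('B',((110,262),(297,203),(328,288),(150,341)),102)):
    c=[onz(f,(u*.64-.2,v*.64-.2),z) for u,v in c]; print(n,np.round([x[:2] for x in c],1).tolist(),[round(np.linalg.norm(c[i]-c[(i+1)%4]),1) for i in range(4)])
    y=c[1]+c[2]-c[0]-c[3]; print('centre',np.round(np.mean(c,0),1),'yaw',np.arctan2(-y[0],y[1]))
plan([572.5,-301,180],1.806)"
```

```text
A [[564.2, -99.0], [573.7, 46.9], [635.8, 44.5], [628.6, -95.7]] [np.float64(146.2), np.float64(62.2), np.float64(140.4), np.float64(64.5)]
centre [600.6 -25.8 108. ] yaw -0.058113087835334844
B [[557.5, -375.1], [524.4, -241.2], [583.6, -226.5], [616.7, -360.1]] [np.float64(137.9), np.float64(61.0), np.float64(137.7), np.float64(61.1)]
centre [ 570.5 -300.8  102. ] yaw 0.24239088388289876
plan turn [-0.0007 -0.001   0.6425] shift [ 0.0304 -0.8564  0.464 ] cur xang 3.091
```

```bash
python3 -m crank '[[[0,0,0.643,0.03,-0.856,0.2,-1],[0,0,0.643,0.03,-0.856,0.2,-1],[0,0,0.643,0.03,-0.856,0.2,-1],[0,0,0.643,0.03,-0.856,0.464,-1],[0,0,0.643,0.03,-0.856,0.464,-1],[0,0,0.643,0.03,-0.856,0.464,-1],[0,0,0.643,0.03,-0.856,0.464,-1],[0,0,0.643,0.03,-0.856,0.464,-1],[0,0,0.643,0.03,-0.856,0.464,-1]]]' | tail -n 6
python3 -c "
from h import *
st(); plan([572,-300.8,72],1.809);f=grab_frame('wrist'); np.save('w9.npy',f,allow_pickle=True);cv2.imwrite('pics/w9.png',cv2.resize(f['pixels'],(800,600),interpolation=cv2.INTER_CUBIC))"
```

```text
t: 38.85
eef_pos: [572.8, -301.1, 180.6]
ee_rot: [-0.001, 0.618, 0.786, -0.001]
contact_force: [-0.3, -0.1, 0.5]
gripper_width: 85.2
grip_force: 0.0
t 38.85 tcp [ 572.8 -301.1  180.6] F [-0.3 -0.1  0.5] w 85.2 gf 0.0
q [-0.175  0.166  0.128  0.    -1.534 -2.729] 
 [[-0.235  0.972 -0.002]
 [ 0.972  0.235 -0.   ]
 [ 0.    -0.002 -1.   ]]
plan turn [-0.0008 -0.0001 -0.0004] shift [ 0.0031 -0.0034  0.7242] cur xang 1.808
```

View pics/w9.png

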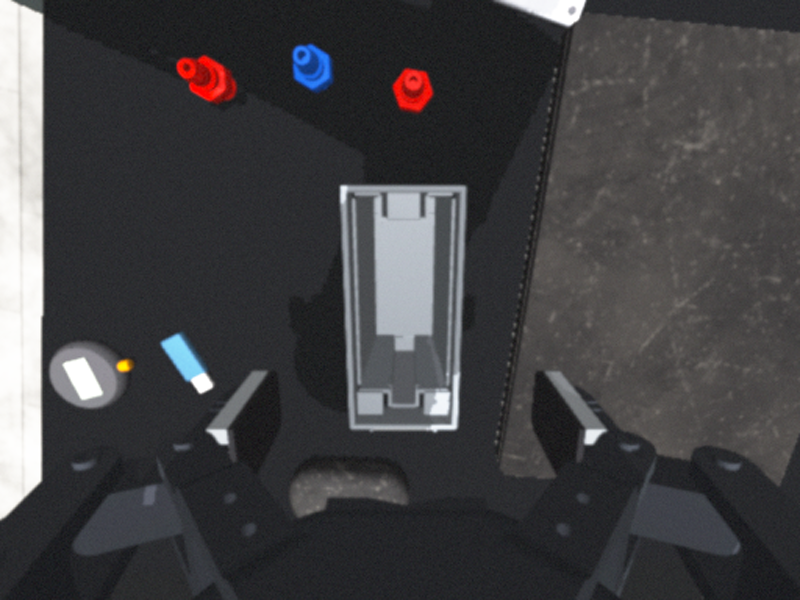

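Tote_b's rim runs from (341,187) to (458,430), square to the fingers and centred between them. I'll grip it.

```bash
python3 -m crank '[[[0,0,0,0.003,-0.003,0.3,-1],[0,0,0,0.003,-0.003,0.6,-1],[0,0,0,0.003,-0.003,0.72,-1],[0,0,0,0.003,-0.003,0.72,-1],[0,0,0,0.003,-0.003,0.72,0],[0,0,0,0.003,-0.003,0.72,0.5],[0,0,0,0.003,-0.003,0.72,1],[0,0,0,0.003,-0.003,0.72,1],[0,0,0,0.003,-0.003,0.72,1]]]' 60 | tail -n 6
python3 -m crank '[[[0,0,0,0,0,-0.2,1],[0,0,0,0,0,-0.5,1],[0,0,0,0,0,-0.9,1],[0,0,0,0,0,-1,1],[0,0,0,0,0,-1,1],[0,0,0,0,0,-1,1]]]' 60 | tail -n 6
python3 -c "
from h import *
st(); plan([602,-26.5,225],-1.623)"
```

```text
t: 40.02
eef_pos: [573.2, -302.3, 76.1]
ee_rot: [0.002, 0.62, 0.785, 0.0]
contact_force: [-0.2, 0.5, 5.6]
gripper_width: 62.7
grip_force: 67.4
t: 40.78
eef_pos: [571.6, -300.9, 220.5]
ee_rot: [-0.002, 0.62, 0.785, -0.001]
contact_force: [0.1, 0.3, -1.6]
gripper_width: 63.1
grip_force: 66.6
t 40.77 tcp [ 571.6 -300.9  220.5] F [ 0.1  0.3 -1.6] w 63.1 gf 66.6
q [-1.760e-01  1.650e-01  2.000e-01 -1.000e-03 -1.610e+00 -2.732e+00] 
 [[-0.231  0.973 -0.004]
 [ 0.973  0.231  0.001]
 [ 0.002 -0.004 -1.   ]]
plan turn [ 1.3000e-03 -2.9000e-03 -1.4279e+00] shift [ 1.733   0.6206 -0.0284] cur xang 1.804
```

```bash
python3 -m crank '[[[0,0,-0.09,0.1,0.04,-0.07,1],[0,0,-0.18,0.25,0.09,-0.07,1],[0,0,-0.27,0.4,0.14,-0.07,1],[0,0,-0.36,0.55,0.2,-0.07,1],[0,0,-0.45,0.7,0.25,-0.07,1],[0,0,-0.54,0.8,0.29,-0.07,1],[0,0,-0.63,0.867,0.31,-0.07,1],[0,0,-0.7,0.867,0.31,-0.07,1],[0,0,-0.7,0.867,0.31,-0.07,1],[0,0,-0.7,0.867,0.31,-0.07,1]]]' 60 | tail -n 6
python3 -c "
from h import *
plan([602,-26.5,228],-1.623)"
```

```text
t: 42.02
eef_pos: [587.0, -164.2, 232.3]
ee_rot: [-0.001, -0.03, 1.0, -0.0]
contact_force: [0.2, 0.4, -1.6]
gripper_width: 62.9
grip_force: 66.5
plan turn [ 0.001  -0.0012 -0.7294] shift [-0.155   0.9105  0.0284] cur xang -3.082
```

```bash
python3 -m crank '[[[0,0,-0.09,-0.02,0.1,0,1],[0,0,-0.18,-0.05,0.25,0,1],[0,0,-0.27,-0.08,0.4,0,1],[0,0,-0.36,-0.1,0.55,0,1],[0,0,-0.45,-0.12,0.7,0,1],[0,0,-0.54,-0.14,0.8,0,1],[0,0,-0.63,-0.155,0.91,0,1],[0,0,-0.729,-0.155,0.91,0,1],[0,0,-0.729,-0.155,0.91,0,1],[0,0,-0.729,-0.155,0.91,0,1]]]' 60 | tail -n 6
python3 -c "
from h import *
st(); plan([602,-26.5,175],-1.623)
f=grab_frame('wrist'); np.save('w10.npy',f,allow_pickle=True);cv2.imwrite('pics/w10.png',cv2.resize(f['pixels'],(800,600),interpolation=cv2.INTER_CUBIC))"
```

```text
t: 43.28
eef_pos: [601.9, -26.8, 233.2]
ee_rot: [-0.001, -0.687, 0.726, 0.0]
contact_force: [-0.6, 0.8, -1.5]
gripper_width: 62.7
grip_force: 66.5
t 43.27 tcp [601.9 -26.8 233.2] F [-0.6  0.8 -1.5] w 62.7 gf 66.5
q [ 0.288  0.048  0.096  0.    -1.621 -0.343] 
 [[-0.055 -0.998 -0.001]
 [-0.998  0.055 -0.   ]
 [ 0.     0.001 -1.   ]]
plan turn [ 0.0007 -0.0002 -0.0013] shift [-0.002  -0.0013  0.3879] cur xang -1.626
```

View pics/w10.png

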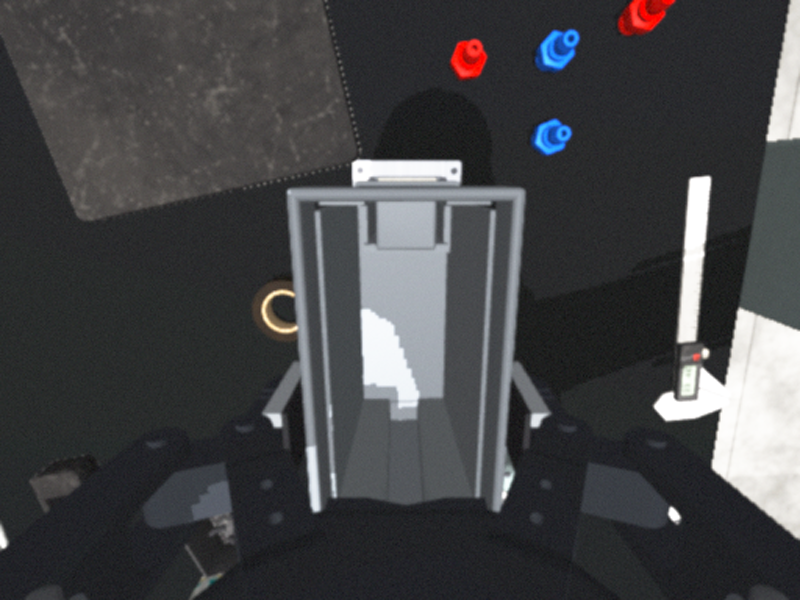

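The tote hangs straight in the grip, with its single-lug (+y) end now facing -y; that rim edge runs from (290,190) to (524,190). I'll check its centring along the tool.

```bash
python3 -c "
from h import *
f=np.load('w10.npy',allow_pickle=True).item()
a,b=[onz(f,(u*.64-.2,v*.64-.2),259) for u,v in((289,187),(525,187))]; print(a,b,np.linalg.norm(a-b)); m=(a+b)/2; yv=(a-b)/np.linalg.norm(a-b); n=np.array([yv[1],-yv[0],0]); n*=np.sign(n[1]); print('centre',m+70*n, 'ang',np.arctan2(n[1],n[0]))
a,b=[onz(f,(u*.64-.2,v*.64-.2),6) for u,v in((353,160),(461,161))]; print('plate -y edge',a,b,np.linalg.norm(a-b), (a+b)/2+83*np.array([.052,.9986,0]))
"
```

```text
[628.49834883 -95.01938973 259.        ] [565.81117623 -91.62525503 259.        ] 62.77899138327062
centre [600.93929974 -23.42470241 259.        ] ang 1.516705136158695
plate -y edge [ 639.82584693 -112.34994893    6.        ] [ 550.77005042 -106.74938918    6.        ] 89.23172732626927 [599.61394867 -26.66586906   6.        ]
```

```bash
python3 -c "
from h import *
f=np.load('w9.npy',allow_pickle=True).item()
c=[onz(f,(u*.64-.2,v*.64-.2),102) for u,v in((340,186),(467,186),(458,430),(350,430))]; m=np.mean(c,0); print(m,[np.linalg.norm(c[i]-c[(i+1)%4]) for i in range(4)],'vs tcp 572.8 -301.1'); 
plan([601,-28.5,185],-1.623);plan([601,-28.5,168],-1.623)"
```

```text
[ 571.55754389 -302.88345075  102.        ] [np.float64(63.82695571239176), np.float64(139.64204247915112), np.float64(64.0395339363209), np.float64(139.69546866898878)] vs tcp 572.8 -301.1
plan turn [ 0.0006 -0.0002 -0.001 ] shift [0.0116 0.0049 0.322 ] cur xang -1.625
plan turn [ 0.0006 -0.0002 -0.001 ] shift [0.0115 0.0047 0.4353] cur xang -1.625
```

```bash
python3 -m crank '[[[0,0,0,0.015,0.005,0,1],[0,0,0,0.015,0.005,0.1,1],[0,0,0,0.015,0.005,0.2,1],[0,0,0,0.015,0.005,0.28,1],[0,0,0,0.015,0.005,0.34,1],[0,0,0,0.015,0.005,0.365,1],[0,0,0,0.015,0.005,0.365,1]]]' 60 | tail -n 6
python3 -m crank '[[[0,0,0,0,0,0.02,1],[0,0,0,0,0,0.02,1],[0,0,0,0,0,0.02,1]]]' | tail -n 5
python3 -m crank '[[[0,0,0,0,0,0.015,1],[0,0,0,0,0,0.015,1],[0,0,0,0,0,0.015,1]]]' | tail -n 5
```

```text
t: 44.2
eef_pos: [601.0, -28.7, 178.6]
ee_rot: [-0.001, -0.689, 0.725, 0.0]
contact_force: [-0.2, 0.2, -2.1]
gripper_width: 62.7
grip_force: 66.4
eef_pos: [601.1, -28.7, 175.8]
ee_rot: [-0.0, -0.689, 0.725, 0.0]
contact_force: [0.2, -0.2, -1.9]
gripper_width: 62.8
grip_force: 66.5
eef_pos: [601.0, -28.7, 173.4]
ee_rot: [-0.0, -0.689, 0.725, 0.0]
contact_force: [-1.1, 0.4, -1.6]
gripper_width: 62.6
grip_force: 66.5
```

```bash
for i in 1 2 3; do python3 -m crank '[[[0,0,0,0,0,0.007,1],[0,0,0,0,0,0.007,1],[0,0,0,0,0,0.007,1]]]' | grep -E "pos|force"; done
python3 -c "
from h import *
s=grab_frame('side'); np.save('s2.npy',s,allow_pickle=True); cv2.imwrite('pics/s2.png',cv2.resize(s['pixels'][120:300,200:380],(600,600),interpolation=cv2.INTER_CUBIC))"
```

```text
eef_pos: [601.0, -28.7, 172.3]
contact_force: [-0.4, 0.4, -1.4]
grip_force: 66.5
eef_pos: [601.1, -28.8, 172.0]
contact_force: [-2.5, 1.1, 3.4]
grip_force: 67.0
eef_pos: [601.1, -28.8, 172.0]
contact_force: [-3.2, 1.3, 8.4]
grip_force: 67.5
```

Contact came at TCP z = 172.0, exactly the height for resting on the lugs (96 mm underside). I'll release and rise.

```bash
python3 -m crank '[[[0,0,0,0,0,-0.005,1],[0,0,0,0,0,-0.005,0.2],[0,0,0,0,0,-0.005,-0.6],[0,0,0,0,0,-0.005,-1],[0,0,0,0,0,-0.005,-1],[0,0,0,0,0,-0.3,-1],[0,0,0,0,0,-0.6,-1],[0,0,0,0,0,-0.8,-1],[0,0,0,0,0,-0.8,-1]]]' | tail -n 6
python3 -c "
from h import *
st(); plan([450,130,280],-2.0)
f=grab_frame('wrist'); np.save('w11.npy',f,allow_pickle=True)
s=grab_frame('side'); 
A=cv2.resize(f['pixels'],(480,360)); B=cv2.resize(s['pixels'][140:300,200:360],(320,320),interpolation=cv2.INTER_CUBIC); B=cv2.copyMakeBorder(B,0,40,0,0,cv2.BORDER_CONSTANT)
cv2.imwrite('pics/m2.png',np.hstack([A,B]))"
```

```text
t: 47.25
eef_pos: [602.0, -28.8, 293.5]
ee_rot: [0.002, -0.689, 0.725, -0.001]
contact_force: [-0.3, 0.1, 0.1]
gripper_width: 85.6
grip_force: 0.0
t 47.25 tcp [602.  -28.8 293.5] F [-0.3  0.1  0.1] w 85.6 gf 0.0
q [ 2.850e-01  5.900e-02  2.180e-01  1.000e-03 -1.725e+00 -3.350e-01] 
 [[-0.05  -0.999  0.004]
 [-0.999  0.05   0.   ]
 [-0.    -0.004 -1.   ]]
plan turn [-0.0021  0.0006  0.1894] shift [-1.0064  1.0657  0.0856] cur xang -1.621
```

View pics/m2.png

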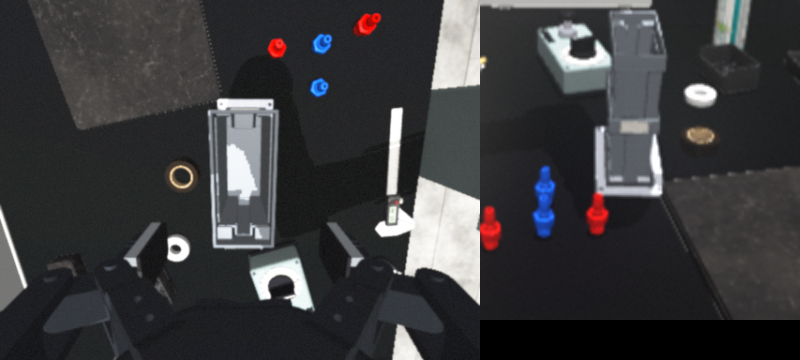

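The stack stands level and square on tote_a. The side crop shows tote_b's rim well above, and no fittings are left on the bench. Next, the plunger.

```bash
python3 -c "
from h import *
plan([527,288,290])"
python3 -m crank '[[[0,0,0,-0.95,-0.4,0,1],[0,0,0,-0.95,-0.4,0,1],[0,0,0,-0.95,-0.4,0,1],[0,0,0,-0.95,-0.4,0,1],[0,0,0,-0.95,-0.4,0,1]]]' | tail -n 6
python3 -c "
from h import *
plan([527,288,200])"
```

```text
plan turn [0.0007 0.     0.    ] shift [-2.0826e+00  5.9950e-01 -1.2000e-03] cur xang -1.621
t: 47.98
eef_pos: [668.0, 110.3, 289.1]
ee_rot: [-0.001, -0.689, 0.725, 0.0]
contact_force: [-0.3, -1.0, 0.5]
gripper_width: -0.0
grip_force: 0.0
plan turn [ 0.0012 -0.0007 -0.    ] shift [-1.1369  0.9965  0.5947] cur xang -1.621
```

```bash
python3 -m crank '[[[0,0,0,-0.57,0.5,0,1],[0,0,0,-0.57,0.5,0,1],[0,0,0,-0.57,0.5,0,1],[0,0,0,-0.57,0.5,0,1],[0,0,0,-0.57,0.5,0,1]]]' | tail -n 6
python3 -m crank '[[[0,0,0,-0.57,0.5,0.6,1],[0,0,0,-0.57,0.5,0.6,1],[0,0,0,-0.57,0.5,0.6,1],[0,0,0,-0.57,0.5,0.6,1],[0,0,0,-0.57,0.5,0.6,1]]]' | tail -n 6
python3 -c "
from h import *
plan([527,288,104])
f=grab_frame('wrist'); print(proj(f,(527,288,99))); im=cv2.cvtColor(f['pixels'],cv2.COLOR_BGR2GRAY); u=proj(f,(527,288,99)).astype(int); x0,y0=u-40
m=(im[y0:y0+80,x0:x0+80]<75).astype(np.uint8); n,l,s,c=cv2.connectedComponentsWithStats(m); print([(s[i].tolist(),np.round(onz(f,(c[i][0]+x0,c[i][1]+y0),98)[:2],1)) for i in range(1,n) if s[i,4]>60])"
```

```text
t: 48.6
eef_pos: [598.0, 198.5, 290.2]
ee_rot: [-0.0, -0.689, 0.725, 0.0]
contact_force: [1.1, 0.7, 0.3]
gripper_width: -0.3
grip_force: 0.0
t: 49.22
eef_pos: [528.2, 288.2, 201.8]
ee_rot: [0.001, -0.689, 0.725, -0.0]
contact_force: [0.8, -0.4, 0.5]
gripper_width: -0.2
grip_force: 0.0
plan turn [-0.0005  0.0002 -0.    ] shift [0.0019 0.0084 0.652 ] cur xang -1.622
[260.02914707 190.13220517]
[([62, 0, 18, 37, 341], array([497.7, 267. ])), ([25, 25, 31, 31, 735], array([526.8, 287.8])), ([0, 38, 80, 42, 1317], array([527.3, 317.3]))]
```

The head is measured at (526.8, 287.8), matching the prediction. I'll press in steps.

```bash
python3 -m crank '[[[0,0,0,0,0.006,0.3,1],[0,0,0,0,0.006,0.55,1],[0,0,0,0,0.006,0.645,1],[0,0,0,0,0.006,0.645,1]]]' | grep -E "pos|force"
for i in 1 2 3; do python3 -m crank '[[[0,0,0,0,0,0.035,1],[0,0,0,0,0,0.035,1],[0,0,0,0,0,0.035,1]]]' | grep -E "pos|contact"; done
python3 -m crank '[[[0,0,0,0,0,0.01,1],[0,0,0,0,0,0.01,1],[0,0,0,0,0,0.01,1]]]' | grep -E "pos|contact"
```

```text
eef_pos: [526.5, 288.4, 103.8]
contact_force: [1.0, -0.8, 1.6]
grip_force: 0.0
eef_pos: [526.2, 289.2, 99.1]
contact_force: [0.8, -0.2, -0.2]
eef_pos: [526.4, 289.2, 94.2]
contact_force: [-0.1, -0.8, 5.3]
eef_pos: [526.5, 289.2, 89.6]
contact_force: [-2.4, -0.7, 8.9]
eef_pos: [526.5, 289.3, 88.3]
contact_force: [-3.1, -1.2, 8.8]
```

```bash
for i in 1 2 3; do python3 -m crank '[[[0,0,0,0,0,0.01,1],[0,0,0,0,0,0.01,1],[0,0,0,0,0,0.01,1]]]' | grep -E "pos|contact"; done
```

```text
eef_pos: [526.5, 289.3, 87.0]
contact_force: [-3.5, -0.3, 9.2]
eef_pos: [526.6, 289.3, 86.7]
contact_force: [-5.8, -2.0, 14.3]
eef_pos: [526.7, 289.3, 86.6]
contact_force: [-9.8, -2.2, 20.7]
```

It's hard on the stop (z stalls at 86.6, force rising to 21 N). I'll rise and check.

```bash
python3 -m crank '[[[0,0,0,0,0,-0.1,1],[0,0,0,0,0,-0.3,1],[0,0,0,0,0,-0.6,1],[0,0,0,0,0,-0.78,1],[0,0,0,0,0,-0.78,1],[0,0,0,0,0,-0.78,1]]]' | grep -E "t:|pos|contact"
python3 -c "
from h import *
f=grab_frame('wrist'); im=cv2.cvtColor(f['pixels'],cv2.COLOR_BGR2GRAY); u=proj(f,(527,288,99)).astype(int); x0,y0=u-40
m=(im[y0:y0+80,x0:x0+80]<75).astype(np.uint8); n,l,s,c=cv2.connectedComponentsWithStats(m); print([(s[i].tolist(),np.round(onz(f,(c[i][0]+x0,c[i][1]+y0),98)[:2],1)) for i in range(1,n) if s[i,4]>60]); st()
# tote_b rim height: side view, unchanged since released?
s=grab_frame('side'); a=np.load('s2.npy',allow_pickle=True).item()
t=s['pixels'].astype(int)
for z in (108,198):
  for dx,dy in((-32,-70),(32,-70)): print(z,np.round(proj(s,(601.5+dx,-27+dy,z))))
g=cv2.cvtColor(s['pixels'],cv2.COLOR_BGR2GRAY); x=int(proj(s,(601.5,-97,198))[0]); print('col',x,g[130:215,x].tolist())"
```

```text
t: 53.15
eef_pos: [525.5, 288.9, 197.4]
ee_rot: [-0.001, -0.689, 0.725, 0.001]
contact_force: [0.8, 0.6, -0.4]
[([63, 0, 17, 37, 344], array([497.7, 266.6])), ([26, 25, 31, 32, 764], array([526.8, 287.7])), ([0, 38, 80, 42, 1235], array([528.8, 316.2]))]
t 53.2 tcp [525.5 288.8 197. ] F [-0.4  0.4  0.1] w 0.3 gf 0.0
q [ 8.360e-01  4.100e-02  2.400e-02 -1.000e-03 -1.557e+00 -8.860e-01] 
 [[-0.05  -0.999 -0.003]
 [-0.999  0.05  -0.002]
 [ 0.002  0.003 -1.   ]]
108 [266. 199.]
108 [291. 199.]
198 [267. 167.]
198 [294. 166.]
col 280 [178, 178, 180, 178, 178, 177, 179, 178, 178, 178, 179, 181, 186, 151, 71, 118, 138, 105, 98, 100, 112, 116, 116, 114, 101, 97, 97, 98, 100, 98, 98, 99, 100, 99, 99, 103, 116, 123, 112, 99, 98, 97, 97, 96, 98, 97, 95, 95, 96, 94, 96, 95, 95, 97, 96, 96, 94, 95, 96, 95, 95, 95, 95, 95, 94, 95, 95, 95, 100, 124, 150, 168, 181, 182, 182, 179, 149, 100, 96, 96, 95, 96, 96, 95, 95]
```

Tote_b's rim shows at side-view row 167, as expected for 198 mm, and tote_a's rim and label at row 199 onward. The plunger head is back up at its earlier size and place. I'll hand in.

```bash
python3 -c "
from h import *
print(workorder.sign_off())"
```

```text
the job is handed in; nothing more can be done
None
```

The job is done and handed in at about 53 s: knob on its zero stop, all four fittings in tote_a, tote_b turned and level on the lugs, plunger pressed to its stop and back up, tape roll and gauge untouched; however, I viewed 17 pictures, over the limit of 14.

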